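# Pack a toadstool ornament and wedge the keepsake box's dovetail lid shut

## Robot

A 6-joint arm with a two-finger parallel gripper is mounted at the origin on the work surface. World frame = base frame: x ahead of the robot, y to its left, z up, the work surface at z = 0. Lengths are in m, angles in rad, forces in N, time in s.
With the tool pointing down it reaches from about 0.35 to 0.85 m from the base axis. Payload 8.1 kg.
Tool frame: the origin (TCP) lies on the centre line of the jaws, within the pads' length; the fingertips stand robot.tip_extent ahead of it and the grasp point (between the pads) lies 11 mm behind it (robot.tip_extent is the distance from the TCP to the fingertips, in m); y points along the fingers, z is the direction in which the jaws open and shut, and the axes are right-handed (so a half turn about y gives the same grasp; the last joint's range is limited). The gripper opens to 93 mm and grips with 3 to 60 N. Pads are 15 mm wide; open, the fingers measure 128 mm over their backs; the gripper's body (75 mm by 188 mm) begins 65 mm behind the grasp point.
Start: joints at [-1.317, 0.13, 1.488, -0, 1.523, -0.085], TCP at [0.199, -0.566, 0.227] pointing down, gripper open.
Joint ranges: [-2.96, 2.96], [-0.89, 2.26], [0.02, 2.5], [-1.34, 4.48], [0, 2.73], [-2.66, 2.66]. Speed limits (rad/s): [2.39, 2.39, 2.79, 3.14, 3.14, 3.14].

## Interface

Orientations are given as a rotation vector (axis times angle).
In Python, from plant import monitor, optics, robot gives the robot as it stands.
- The arm moves only by the shell command python3 -m inch 'ROWS' [OPENING] [FORCE]. ROWS is JSON, a list that holds one entry, the list of rows, each a list of 6 numbers: the shift along the tool's x, y, z in mm, then the turn, a rotation vector about the tool's x, y, z in rad. A call has 1 to 8 rows; each row shifts and turns the commanded pose from where the row before left it, along the tool's axes as they then stand; what a row does not reach is not made up. A row lasts 1/8 s, in which the tool goes at most 62.5 mm and 10.7 degrees, less where a joint would pass 70% of its speed; a pose out of reach is approached as far as the arm can. A call is refused whole if a number of a shift passes 62.5 or a number of a turn 0.188, either way. A call with a gripper value outside its range is refused whole. OPENING is the finger opening in mm, from 0 to 93, set as the call begins (- or left out, the last holds). The fingers move at their own pace and stop on an object; FORCE is the grip in N (left out, the last holds). Time passes only in rows, so rows that do not move let the fingers close. It gives the time, the measured TCP pose, the force and the opening at its end, in the units of the state.
- monitor.read_state(): the state, without advancing time (a new reading comes with each control period).
- optics.read_camera(name): name is "scene" or "side" or "wrist"; returns a dict with "image" (420x560x3 uint8, blue, green, red), "fx", "fy", "cx", "cy" (pixels), "k1" (the pictures are not rectified: a ray, as slopes to the right and down, at radius r is drawn at 1 + k1 r^2 times it, then the intrinsics apply), "rvec" (rotation vector, rad) and "tvec" (3), from world to camera coordinates, as OpenCV has them. Camera axes: x right, y down, z forward; pixel columns grow to the right and rows downward; lengths in m; the calibration is good to about 2 mm. A picture is of the moment at which its call begins. There is no depth.
- robot.close_job(): hands the job in, once; it reports no verdict.
The state is a dict: "t": time; "q": joint angles; "dq": joint speeds; "joint_torque": joint torques, N m; "tool_pos": TCP position; "orientation": TCP orientation; "force": force on the tool from outside, world axes, zero at the start; "wrist_torque": the same for the moment, N m; "opening": finger opening in m.
Only numpy, scipy, OpenCV 4.12 (cv2) and the standard library are available. Lean on these libraries where they do the work, as an engineer would, in place of code of your own. Each camera call takes 0.05 s, during which the arm holds its last target.

## Task

A customer's red-capped toadstool ornament is going in the post: stand it upright in the round nest in the floor of the open wooden keepsake box, setting it down gently, and let go of it. Then fit the loose dovetailed lid, narrow end leading, between the box's tapered rails from the box's wide-mouthed end and slide it firmly home until it wedges tight, its ends flush with the ends of the box. Leave everything else on the counter where it is.

Things in the scene. Friction and masses are not known exactly. Their poses are not given: they have to be found in the camera images.
- box: Open pale wooden keepsake box, 160 long (its x), 122 wide (y), 78 high with its two dark top rails; held fast by a grey non-slip mat, it does not move. Origin: centre of its underside, on the counter; z up. Side walls 22 thick, end walls 10, floor 8: the well inside is 140 x 78. Side walls stand to 68, end walls 1.5 lower. A green tray 6 thick covers the well's floor, the nest in its middle.
- mouth (a point): Middle of the wide end (box's -x end) of the way for the lid, 68 above the counter, where the lid's underside slides on the side walls. The dark rails stand from 68 to 78 and are open at both ends. The gap between their upper edges is 102 here and narrows evenly (5 degrees a side) to 74 at the box's +x end; the rails are undercut, so the gap at their foot is 11.5 wider. x axis along the box's +x.
- nest (a point): Centre of the round nest, a hole 40 across and 6 deep in the green tray, in the middle of the box; the point lies on the nest's bottom, 8 above the counter, on the box's centre line at its mid length.
- lid: Pale wooden lid, a loose tapered dovetail board 160 long (its x), 10 thick, about 0.16 kg, lying right side up on the counter. Origin: centre of its underside; z up. It narrows to its +x end (5 degrees a side): upper face 102 wide at -x, 74 at +x; underside 11.5 wider. It can be lowered straight between the rails, +x end towards the box's +x, while 70 or more short (-x) of home.
- pull (a point): Top middle of the lid's dark pull, a bar across its middle: 14 thick (lid's x), 56 wide (y), 10 to 38 above the underside. Lowered onto the side walls, the lid slides along the box's +x under the waxed rails. Held 1 mm off line it binds early; pushed from behind the pull it centres itself. Once level lengthwise with the box (ends flush) it binds: 8 to 25 N wedges it, and friction holds it.
- gift: The red-capped toadstool ornament of turned wood, white spots, about 0.07 kg, standing upright on the counter. Origin: centre of its foot; z up; round about z. 56 tall; foot 34 across; stem 23 across; cap 44 across from 33 to 43 above the foot, domed above. A close neighbour stands on each side of it, along its own +x and -x; its own +y and -y sides are free.
- twin: A toadstool of the same shape and size with a green cap, standing 63 from the red one. Not to be moved.
- tape: Small roll of clear amber sticky tape lying flat, 60 across, 19 high, 74 from the red toadstool. Origin: centre of its underside. Not to be moved.
- honey: Small amber honey jar with a brass-coloured cap, 48 across, 62 high, standing beside the lid. Origin: centre of its foot. Not to be moved.
- cordial: Tall green glass bottle, 64 across, 200 high, standing beyond and to one side of the box. Origin: centre of its foot. Not to be moved.
- stapler: Black and red desk stapler, 130 long (its x) x 36 x 54 high, on the other side from the bottle. Origin: centre of its underside. Not to be moved.
- parcel: Small brown cardboard parcel, 100 x 120 x 65 high, behind the box. Origin: centre of its underside. Not to be moved.
- stamp: Self-inking hand stamp, grey foot and dark blue top, 34 x 50 x 64 high, standing near the +y corner of the box's wide mouth. Origin: centre of its underside. Not to be moved.
- scent: Tall slim amber bottle with a white cap, 48 across, 150 high, standing near the -y corner of the box's wide mouth. Origin: centre of its foot. Not to be moved.

How it is judged:
On the way:
1. the red toadstool stands upright in the nest and has been let go (horizontal distance between gift and nest below 0.006 m and z of gift in the frame of nest below 0.003 m and angle between gift's own z axis and vertical below 0.1 rad and contact force between the fingers and gift below 0.1 N), for 0.2 s.
At the end, for the whole second after the job is handed in: Red toadstool upright in the nest (within 6 mm of its centre, 3 mm of its bottom); lid at rest between the rails, ends flush (within 4 mm), centred within 2 mm, straight, level, and wedged: lid and box press on each other with over 5 N (its weight alone gives about 1.6 N) (horizontal distance between gift and nest below 0.006 m and z of gift in the frame of nest below 0.003 m and angle between gift's own z axis and vertical below 0.1 rad and x of lid in the frame of box between -0.004 and 0.004 m and y of lid in the frame of box between -0.002 and 0.002 m and z of lid in the frame of box between 0.066 and 0.07 m and angle between the x axis of lid and the x axis of box, either way round below 0.03 rad and angle between lid's own z axis and vertical below 0.03 rad and contact force between lid and box above 5 N and linear speed of lid below 0.01 m/s); the robot touches nothing.
It fails at once if a bystander (green toadstool, tape, honey jar, either bottle, stapler, parcel or stamp) is shifted by more than 20 mm (distance of any of twin, tape, honey, cordial, stapler, parcel, stamp, scent from where it was at the start of the episode above 0.02 m).
It fails at once if the red toadstool is dropped or knocked down into the box (faster than 0.5 m/s inside the well) (horizontal distance between gift and box below 0.04 m and z of gift in the frame of box below 0.06 m and linear speed of gift above 0.5 m/s).
It also fails if it takes over 61 s, if anything falls off the work surface, if the arm or the gripper's body presses on something with over 40 N, if the wrist force passes 120 N, or if a joint passes its speed limit or range.

## Working session

There is one attempt and no reset: what is moved stays moved. The work goes in short steps, Python scripts to look and compute and a shell command to move; the robot and the scene stay as the last step left them, time stands still between calls to the robot, and variables do not carry over. Pictures are saved under pics/ and viewed, and the job is handed in when it is done.

```bash
ls -la; mkdir -p pics; cat > h.py <<'E'
import numpy as np,cv2
from plant import monitor,optics,robot
def cam(n):
    c=optics.read_camera(n); return c
def K(c): return np.array([[c['fx'],0,c['cx']],[0,c['fy'],c['cy']],[0,0,1.]])
def D(c): return np.array([c['k1'],0,0,0,0.])
def proj(c,P):
    return cv2.projectPoints(np.array(P,float).reshape(-1,1,3),np.array(c['rvec'],float),np.array(c['tvec'],float),K(c),D(c))[0].reshape(-1,2)
def back(c,uv,z):
    n=cv2.undistortPoints(np.array(uv,float).reshape(-1,1,2),K(c),D(c)).reshape(-1,2)
    R=cv2.Rodrigues(np.array(c['rvec'],float))[0];t=np.array(c['tvec'],float)
    o=-R.T@t; d=np.c_[n,np.ones(len(n))]@R
    return o+d*((z-o[2])/d[:,2])[:,None]
def save(c,n): cv2.imwrite('pics/'+n,c['image'])
E
python3 - <<'E'
from h import *
import pickle
s=monitor.read_state();print({k:np.round(v,3) for k,v in s.items()},robot.tip_extent)
for n in ['scene','side','wrist']:
    c=cam(n);save(c,n+'0.png');pickle.dump(c,open(n+'0.pkl','wb'))
    R=cv2.Rodrigues(np.array(c['rvec'],float))[0];print(n,c['fx'],c['k1'],-R.T@np.array(c['tvec']))
E
```

```text
total 12
drwxr-xr-x  3 agent agent 4096 Dec  6 22:48 .
drwxr-xr-x 23 root  root  4096 Dec  6 22:48 ..
drwxr-xr-x  2 agent agent 4096 Dec  6 22:48 pics
{'t': np.float64(0.0), 'q': array([-1.317,  0.131,  1.489, -0.   ,  1.523, -0.085]), 'dq': array([ 0.001, -0.001,  0.002,  0.002,  0.001, -0.002]), 'joint_torque': array([ 0.0000e+00, -5.5985e+01, -4.9176e+01,  7.7000e-02,  3.5000e-02,
       -0.0000e+00]), 'tool_pos': array([ 0.199, -0.565,  0.226]), 'orientation': array([-0.349,  2.04 , -2.036]), 'force': array([-0.25 ,  0.214, -0.22 ]), 'wrist_torque': array([ 0.03 , -0.016,  0.001]), 'opening': np.float64(0.093)} 0.008
scene 439.55146356685697 0.04733921313616637 [1.19296022 0.16986426 0.84161708]
side 452.5301477152576 -0.08605180856074296 [0.28493977 0.69002414 0.9313167 ]
wrist 301.7591226195722 -0.06010076940496911 [ 0.27304883 -0.5404224   0.38405281]
```

View pics/scene0.png

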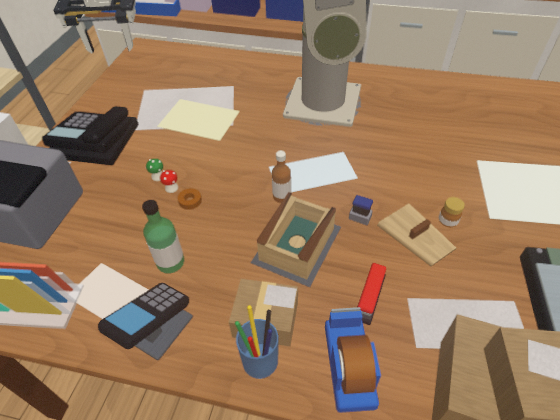

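View pics/side0.png

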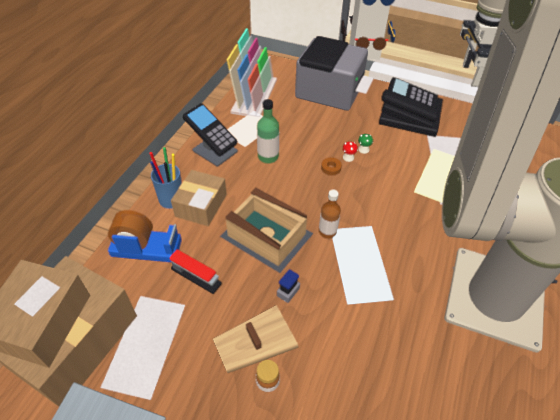

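View pics/wrist0.png

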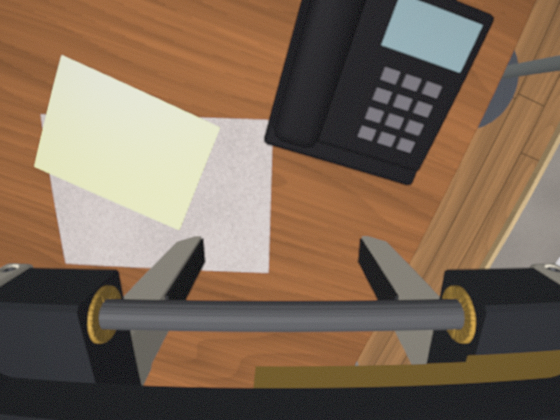

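The scene view shows the toadstools at about (155,168) and (169,180), the box at about (297,240), and the lid at about (417,233). I'll zoom in on both views to measure.

```bash
cat > crop.py <<'E'
import sys,pickle,cv2
def crop(img,x0,y0,w,h,s,name):
    z=cv2.resize(img[y0:y0+h,x0:x0+w],None,fx=s,fy=s,interpolation=cv2.INTER_CUBIC)
    for k in range((x0//10+1)*10,x0+w,10):
        cv2.line(z,(int((k-x0+.5)*s),0),(int((k-x0+.5)*s),6 if k%50 else 14),(0,255,255),1)
        if k%20==0: cv2.putText(z,str(k),(int((k-x0)*s)-10,22),0,.4,(0,255,255),1)
    for k in range((y0//10+1)*10,y0+h,10):
        cv2.line(z,(0,int((k-y0+.5)*s)),(6 if k%50 else 14,int((k-y0+.5)*s)),(0,255,255),1)
        if k%20==0: cv2.putText(z,str(k),(8,int((k-y0)*s)+4),0,.4,(0,255,255),1)
    cv2.imwrite('pics/'+name,z)
E
python3 - <<'E'
import pickle
from crop import crop
a=pickle.load(open('scene0.pkl','rb'))['image'];b=pickle.load(open('side0.pkl','rb'))['image']
crop(a,250,190,100,90,7,'s_box.png');crop(a,370,190,100,80,7,'s_lid.png');crop(a,140,150,70,60,9,'s_gift.png')
crop(b,215,180,110,90,7,'d_box.png');crop(b,205,300,100,95,6,'d_lid.png');crop(b,315,125,70,60,9,'d_gift.png')
E
```

```text
(no output)
```

View pics/s_box.png

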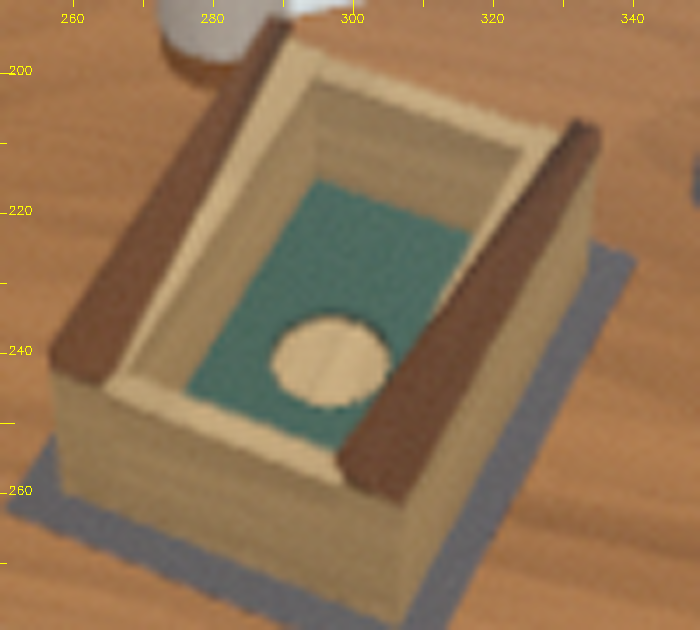

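View pics/d_box.png

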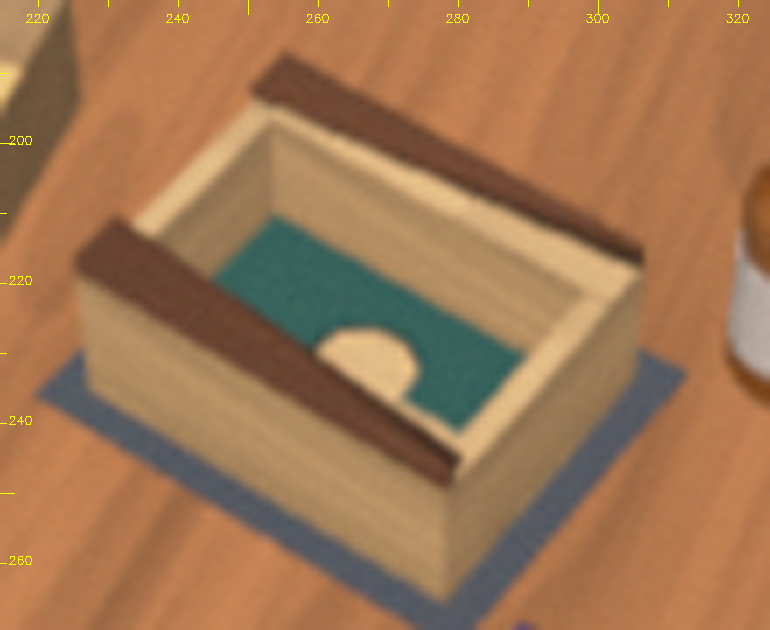

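View pics/s_lid.png

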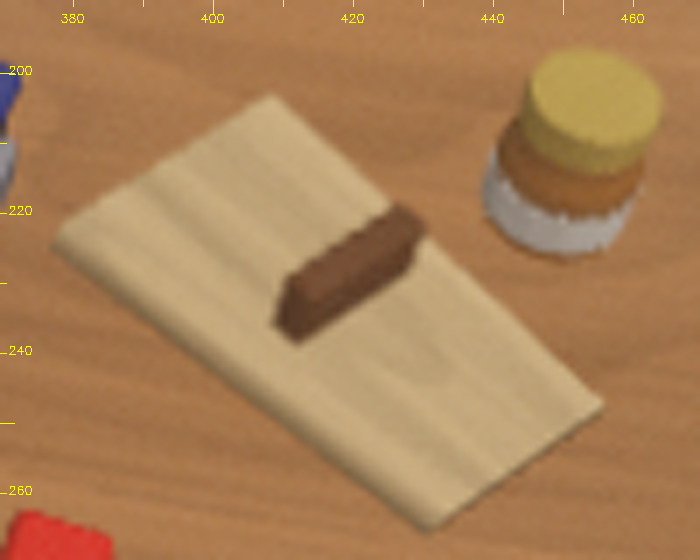

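View pics/d_lid.png

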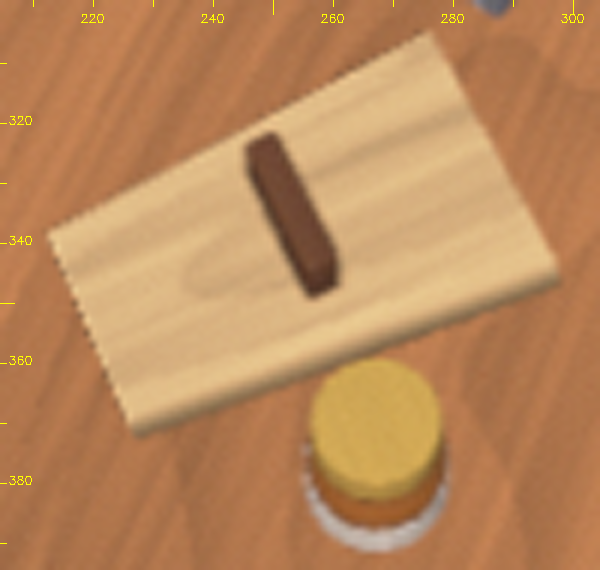

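View pics/s_gift.png

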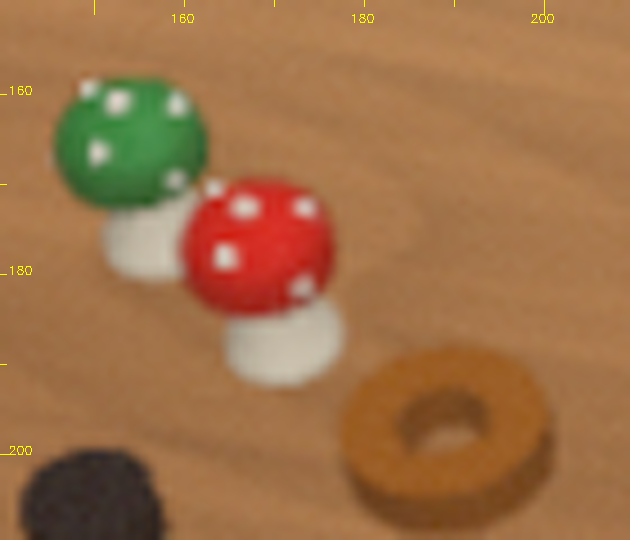

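View pics/d_gift.png

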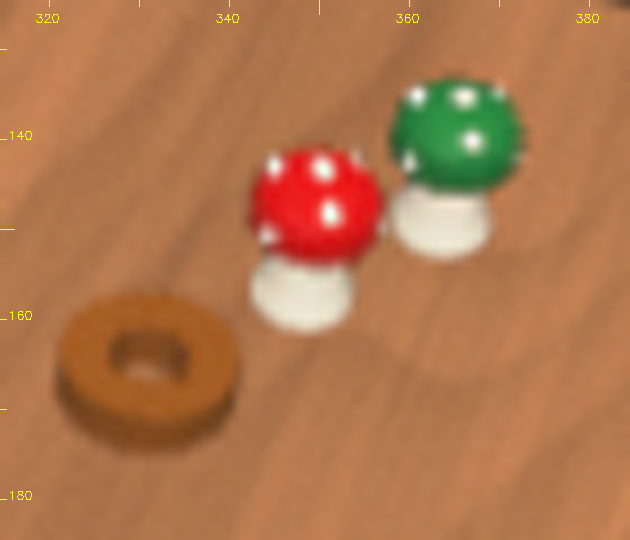

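```bash
cat > fit.py <<'E'
from h import *
import pickle
from scipy.optimize import least_squares
S=pickle.load(open('scene0.pkl','rb'));d=pickle.load(open('side0.pkl','rb'))
def un(p,x0,y0,s): return np.array(p,float)/s+[x0-.5,y0-.5]
def fit(obs,g):
    def r(q,full=False):
        c,s=np.cos(q[2]),np.sin(q[2]);out=[]
        for cam_,P,uv in obs:
            P=np.array(P)/1000; W=np.c_[c*P[:,0]-s*P[:,1]+q[0],s*P[:,0]+c*P[:,1]+q[1],P[:,2]]
            out.append((proj(cam_,W)-uv))
        return out if full else np.concatenate(out).ravel()
    o=least_squares(r,g,loss='soft_l1');return o.x,r(o.x,True)
if __name__=='__main__':
    bs=[((80,-61,68),(57,373)),((80,-61,0),(62,492)),((80,61,0),(398,628)),((80,61,68),(402,502)),((80,-61,78),(50,343)),((80,37,78),(337,460)),((-80,61,78),(600,127))]
    bd=[((-80,61,0),(443,603)),((-80,-61,0),(636,373)),((80,61,0),(90,388)),((80,61,78),(77,262)),((-80,61,68),(447,487)),((-80,-61,68),(640,268)),((-80,-61,78),(642,243)),((80,-61,78),(285,52)),((80,37,78),(117,218))]
    for use in ('both','scene','side'):
        obs=[]
        if use!='side': obs.append((S,[p for p,_ in bs],un([u for _,u in bs],250,190,7)))
        if use!='scene': obs.append((d,[p for p,_ in bd],un([u for _,u in bd],215,180,7)))
        x,r=fit(obs,[.65,0,-.3]);print('box',use,x.round(4),np.degrees(x[2]).round(1))
        if use=='both':print([a.round(1).tolist() for a in r])
    ls=[((-80,51,10),(272,95)),((80,37,10),(603,403)),((80,-42.75,0),(430,531)),((-80,-56.75,0),(52,242))]
    ld=[((80,37,10),(430-380,235)),((80,-42.75,0),(133,437)),((-80,51,10),(430,30)),((-80,-56.75,0),(558,278))]
    for use in ('both','scene','side'):
        obs=[]
        if use!='side': obs.append((S,[p for p,_ in ls],un([u for _,u in ls],370,190,7)))
        if use!='scene': obs.append((d,[p for p,_ in ld],un([u for _,u in ld],205,300,6)))
        x,r=fit(obs,[.6,.3,1]);print('lid',use,x.round(4),np.degrees(x[2]).round(1))
        if use=='both':print([a.round(1).tolist() for a in r])
    def tri(a,b):
        def r(P): return np.r_[(proj(S,P)-a).ravel(),(proj(d,P)-b).ravel()]
        o=least_squares(r,[.5,-.2,.03]);return o.x.round(4),r(o.x).round(1)
    u=lambda p:un(p,140,150,9); v=lambda p:un(p,315,125,9)
    print('gift',tri(u((258,247)),v((318,205))));print('twin',tri(u((131,145)),v((457,135))));print('tapetop',tri(u((445,412)),v((148,354))))
    print('foot',tri(u((285,350)),v((303,300))))
E
python3 fit.py
```

```text
box both [ 0.5757  0.0415 -0.2163] -12.4
[[[-1.4, 0.1], [-0.3, 0.8], [0.0, 0.5], [0.1, 1.1], [-0.7, 1.6], [-0.9, 0.4], [-0.3, 0.3]], [[0.7, 0.9], [0.1, 1.5], [0.2, 1.3], [-0.2, -0.0], [0.4, 1.3], [1.1, -0.2], [1.0, 0.7], [-0.0, 0.5], [0.2, 0.2]]]
box scene [ 0.5737  0.0424 -0.2219] -12.7
box side [ 0.5775  0.0398 -0.2165] -12.4
lid both [0.4837 0.3191 0.837 ] 48.0
[[[0.9, -0.4], [-0.1, -0.1], [-0.8, 0.6], [-0.1, 0.2]], [[13.1, 31.4], [-13.6, -32.9], [21.9, 40.7], [-20.9, -39.0]]]
lid scene [0.4834 0.3191 0.85  ] 48.7
lid side [ 0.4859  0.3222 -0.0457] -2.6
gift (array([ 0.4665, -0.3226,  0.0437]), array([-0. , -0.1, -0. ,  0.1]))
twin (array([ 0.4337, -0.3766,  0.0429]), array([-0., -0., -0.,  0.]))
tapetop (array([ 0.5003, -0.2554,  0.0238]), array([ 0.2,  0.3,  0.2, -0.3]))
foot (array([ 4.662e-01, -3.240e-01,  4.000e-04]), array([-0., -0., -0.,  0.]))
```

```bash
cat >> h.py <<'E'
from scipy.spatial.transform import Rotation as Rn
def goto(p,jawdeg=None,s=None,ref='tcp'):
    """p: world target of TCP; jawdeg: world heading of tool z. prints tool shift mm and turn about tool y"""
    s=s or monitor.read_state();R=Rn.from_rotvec(s['orientation']).as_matrix()
    print('tcp',np.round(s['tool_pos'],4),'R z-head %.2f'%np.degrees(np.arctan2(R[1,2],R[0,2])),'yaxis',R[:,1].round(4),'t',round(s['t'],2),'F',np.round(s['force'],1),'open',round(s['opening']*1000,1),'q6 %.2f'%s['q'][5])
    h=np.degrees(np.arctan2(R[1,2],R[0,2])); 
    dlt=R.T@(np.array(p)-s['tool_pos'])*1000
    print('shift now axes',dlt.round(1))
    if jawdeg is not None:
        a=jawdeg-h
        for b in (a,a+180,a-180):
            if abs(b)<200: print(' turn world z %.1f deg => tool y %.4f rad'%(b,-np.radians(b)))
        c=np.radians(jawdeg);z=np.array([np.cos(c),np.sin(c),0]);y=np.array([0,0,-1.]);x=np.cross(y,z)
        Rt=np.c_[x,y,z];print('shift in target axes',(Rt.T@(np.array(p)-s['tool_pos'])*1000).round(1),' full turn rv tool', Rn.from_matrix(R.T@Rt).as_rotvec().round(4))
E
python3 - <<'E'
from fit import *
ls=[((-80,51,10),(272,95)),((80,37,10),(603,403)),((80,-42.75,0),(430,531)),((-80,-56.75,0),(52,242))]
ld=[((80,-37,10),(50,235)),((80,42.75,0),(133,437)),((-80,-51,10),(430,30)),((-80,56.75,0),(558,278))]
obs=[(S,[p for p,_ in ls],un([u for _,u in ls],370,190,7)),(d,[p for p,_ in ld],un([u for _,u in ld],205,300,6))]
x,r=fit(obs,[.6,.3,1]);print('lid',x.round(4),np.degrees(x[2]).round(1),[a.round(1).tolist() for a in r])
x,r=fit(obs[1:],[.6,.3,1]);print('lid side',x.round(4),np.degrees(x[2]).round(1))
goto((.4665,-.3226,.038+.0),151.5)
def tri(a,b):
    def r(P): return np.r_[(proj(S,P)-a).ravel(),(proj(d,P)-b).ravel()]
    o=least_squares(r,[.5,-.2,.03]);return o.x.round(4),r(o.x).round(1)
print('scent top',tri((281,155),(333.5,194)),'cordial',tri((151,206),(267.5,103)),'honey top',tri((454,205),(267,369)),'stamp top',tri((363,201),(290,277)))
E
```

```text
lid [0.4867 0.3173 0.8533] 48.9 [[[-0.5, 0.4], [-0.7, 0.3], [-1.0, 1.4], [-1.1, 1.5]], [[-0.2, 0.5], [0.4, 1.1], [0.1, 0.8], [0.7, 1.6]]]
lid side [0.4881 0.3154 0.8578] 49.1
tcp [ 0.1993 -0.5655  0.2258] R z-head -70.59 yaxis [-4.0e-04  1.3e-03 -1.0e+00] t 0.15 F [ 0.7  0.8 -0.1] open 93.1 q6 -0.09
shift now axes [-332.7  188.1 -140. ]
 turn world z 42.1 deg => tool y -0.7346 rad
shift in target axes [ 340.9  187.8 -118.9]  full turn rv tool [8.000e-04 2.407e+00 1.600e-03]
scent top (array([ 0.4337, -0.0279,  0.1476]), array([-0.3, -0.4, -0.3,  0.4])) cordial (array([ 0.6903, -0.2284,  0.1984]), array([-0.3, -0.3, -0.3,  0.5])) honey top (array([0.4251, 0.3866, 0.0607]), array([-0.5, -0.5, -0.5,  0.4])) stamp top (array([0.4612, 0.1768, 0.0655]), array([-0.8, -0.9, -0.8,  0.8]))
```

```bash
python3 -m inch '[[[-48,10,-20,0,0,0],[-48,10,-20,0,0,0],[-48,10,-20,0,0,0],[-48,10,-20,0,0,0],[-48,10,-20,0,0,0],[-48,10,-20,0,0,0],[-45,10,-20,0,0,0],[0,0,0,0,-0.147,0]]]' 93 10
python3 -m inch '[[[0,0,0,0,-0.147,0],[0,0,0,0,-0.147,0],[0,0,0,0,-0.147,0],[0,0,0,0,-0.147,0],[0,0,0,0,0,0]]]'
python3 - <<'E'
from h import *
import pickle
goto((.4665,-.3226,.027),-28.5)
c=cam('wrist');save(c,'w1.png');pickle.dump(c,open('w1.pkl','wb'))
P=[(.4665,-.3226,.056),(.4665,-.3226,0),(.4337,-.3766,.056),(.4665,-.3226,.038)]
print(proj(c,P).round(1))
E
```

```text
t: 1.15
tool_pos: [0.4685, -0.3198, 0.1551]
orientation: [-0.489, 1.949, -1.944]
force: [-0.0, -0.4, -0.2]
opening: 0.0934
t: 1.78
tool_pos: [0.4668, -0.323, 0.1563]
orientation: [-0.931, 1.566, -1.565]
force: [0.3, 0.5, -0.4]
opening: 0.0932
tcp [ 0.4668 -0.323   0.1563] R z-head -28.53 yaxis [-5.e-04  4.e-04 -1.e+00] t 1.77 F [ 0.3  0.5 -0.4] open 93.2 q6 -0.20
shift now axes [ -0.2 129.3  -0.4]
 turn world z 0.0 deg => tool y -0.0004 rad
 turn world z 180.0 deg => tool y -3.1420 rad
 turn world z -180.0 deg => tool y 3.1411 rad
shift in target axes [ -0.2 129.3  -0.5]  full turn rv tool [ 0.0006 -0.0004 -0.0001]
[[279.7 204.5]
 [279.9 189.5]
 [276.6 267.7]
 [279.8 199.1]]
```

View pics/w1.png

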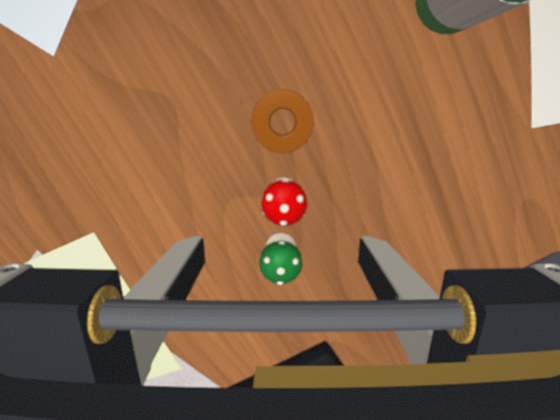

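```bash
python3 -m inch '[[[0,30,0,0,0,0],[0,35,0,0,0,0],[0,30,0,0,0,0],[0,20,0,0,0,0],[0,13,0,0,0,0],[0,0,0,0,0,0]]]' 93 12
python3 -m inch '[[[0,0,0,0,0,0],[0,0,0,0,0,0],[0,0,0,0,0,0],[0,0,0,0,0,0],[0,0,0,0,0,0],[0,0,0,0,0,0]]]' 40 12
python3 - <<'E'
from h import *
from crop import crop
goto((.4665,-.3226,.027),-28.5)
c=cam('side');crop(c['image'],300,100,90,80,7,'d1.png')
E
```

```text
t: 2.58
tool_pos: [0.4666, -0.3229, 0.028]
orientation: [-0.932, 1.567, -1.565]
force: [-0.4, 0.2, -0.4]
opening: 0.0929
t: 3.32
tool_pos: [0.4671, -0.3233, 0.0288]
orientation: [-0.931, 1.565, -1.565]
force: [-0.0, -0.2, 0.2]
opening: 0.0433
tcp [ 0.4671 -0.3233  0.0288] R z-head -28.48 yaxis [ 3.e-04 -2.e-04 -1.e+00] t 3.33 F [-0.  -0.2  0.2] open 43.3 q6 -0.20
shift now axes [-0.3  1.8 -0.9]
 turn world z -0.0 deg => tool y 0.0004 rad
 turn world z 180.0 deg => tool y -3.1412 rad
 turn world z -180.0 deg => tool y 3.1420 rad
shift in target axes [-0.3  1.8 -0.9]  full turn rv tool [-0.0004  0.0004  0.    ]
```

View pics/d1.png

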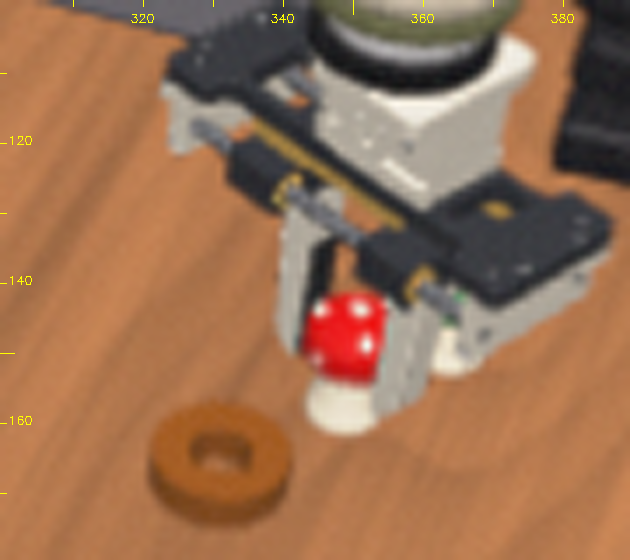

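Gripped at 43.3 mm opening. Next I lift and carry it above the box.

```bash
python3 -m inch '[[[0,-20,0,0,0,0],[0,-45,0,0,0,0],[0,-55,0,0,0,0],[0,-50,0,0,0,0],[0,-30,0,0,0,0],[0,0,0,0,-0.14,0],[0,0,0,0,-0.14,0],[0,0,0,0,0,0]]]'
python3 - <<'E'
from h import *
goto((.576,.0415,.22),-12.4)
E
```

```text
t: 4.38
tool_pos: [0.467, -0.3232, 0.2299]
orientation: [-1.098, 1.367, -1.369]
force: [0.3, -0.4, -0.9]
opening: 0.0436
tcp [ 0.467  -0.3232  0.2299] R z-head -12.48 yaxis [ 9.e-04 -7.e-04 -1.e+00] t 4.38 F [ 0.3 -0.4 -0.9] open 43.6 q6 -0.48
shift now axes [-379.6    9.8   27.6]
 turn world z 0.1 deg => tool y -0.0014 rad
 turn world z 180.1 deg => tool y -3.1430 rad
 turn world z -179.9 deg => tool y 3.1402 rad
shift in target axes [-379.6    9.9   28.2]  full turn rv tool [-0.001  -0.0014  0.0005]
```

```bash
python3 -m inch '[[[-40,0,3,0,0,0],[-48,0,3.6,0,0,0],[-48,0,3.6,0,0,0],[-48,0,3.6,0,0,0],[-48,0,3.6,0,0,0],[-48,0,3.6,0,0,0],[-48,0,3.6,0,0,0],[-40,0,3,0,0,0]]]'
python3 -m inch '[[[-12,0,0,0,0,0],[0,0,0,0,0,0],[0,0,0,0,0,0]]]'
python3 - <<'E'
from h import *
import pickle
goto((.576,.0415,.22),-12.4)
for n in('wrist','side','scene'):
    c=cam(n);save(c,n+'2.png');pickle.dump(c,open(n+'2.pkl','wb'))
E
```

```text
t: 5.38
tool_pos: [0.5734, 0.0322, 0.2293]
orientation: [-1.096, 1.369, -1.37]
force: [0.3, 0.0, -0.7]
opening: 0.0437
t: 5.75
tool_pos: [0.5755, 0.0408, 0.2288]
orientation: [-1.098, 1.368, -1.369]
force: [-0.8, -0.6, -0.2]
opening: 0.0439
tcp [0.5755 0.0408 0.2288] R z-head -12.54 yaxis [-1.e-04 -5.e-04 -1.e+00] t 5.75 F [-0.8 -0.6 -0.2] open 43.9 q6 0.20
shift now axes [-0.8  8.8  0.3]
 turn world z 0.1 deg => tool y -0.0025 rad
 turn world z 180.1 deg => tool y -3.1440 rad
 turn world z -179.9 deg => tool y 3.1391 rad
shift in target axes [-0.8  8.8  0.3]  full turn rv tool [-0.     -0.0025  0.0005]
```

View pics/wrist2.png

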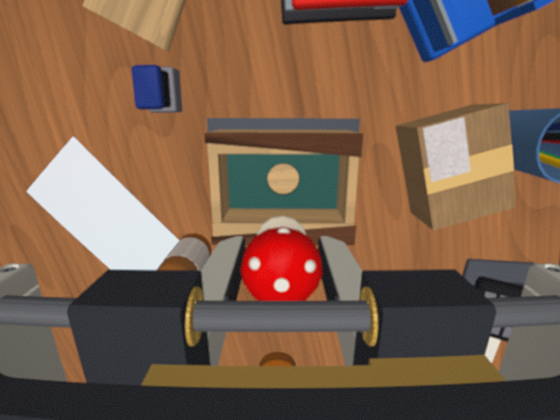

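View pics/scene2.png

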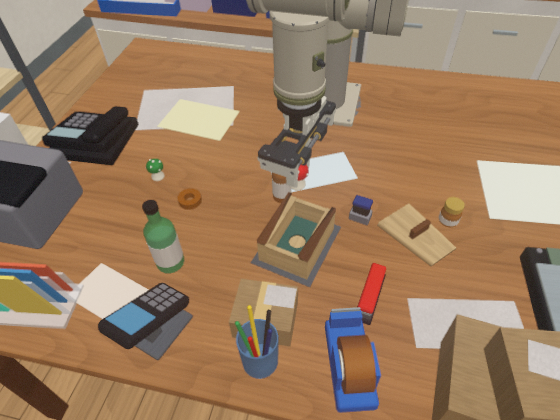

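```bash
python3 - <<'E'
from h import *
import pickle
from crop import crop
c=pickle.load(open('wrist2.pkl','rb'));crop(c['image'],195,110,180,190,4,'w2c.png')
b=(.576,.0415,-.2163)
def W(P,b):
    P=np.array(P,float).reshape(-1,3)/1000;k,s=np.cos(b[2]),np.sin(b[2]);return np.c_[k*P[:,0]-s*P[:,1]+b[0],s*P[:,0]+k*P[:,1]+b[1],P[:,2]]
print(proj(c,W([(-80,61,78),(80,61,78),(-80,51,78),(80,37,78),(0,0,8),(-70,39,14),(70,39,14),(0,0,14)],b)).round(1))
s=monitor.read_state();print(proj(c,[s['tool_pos']+[0,0,.016],s['tool_pos']+[0,0,.011]]).round(1))
E
```

```text
[[200.9 131.3]
 [360.1 130.8]
 [201.6 141.4]
 [358.6 154.7]
 [280.7 176.7]
 [223.5 146.7]
 [337.6 146.4]
 [280.7 177.7]]
[[280.6 267.8]
 [280.6 263.3]]
```

View pics/w2c.png

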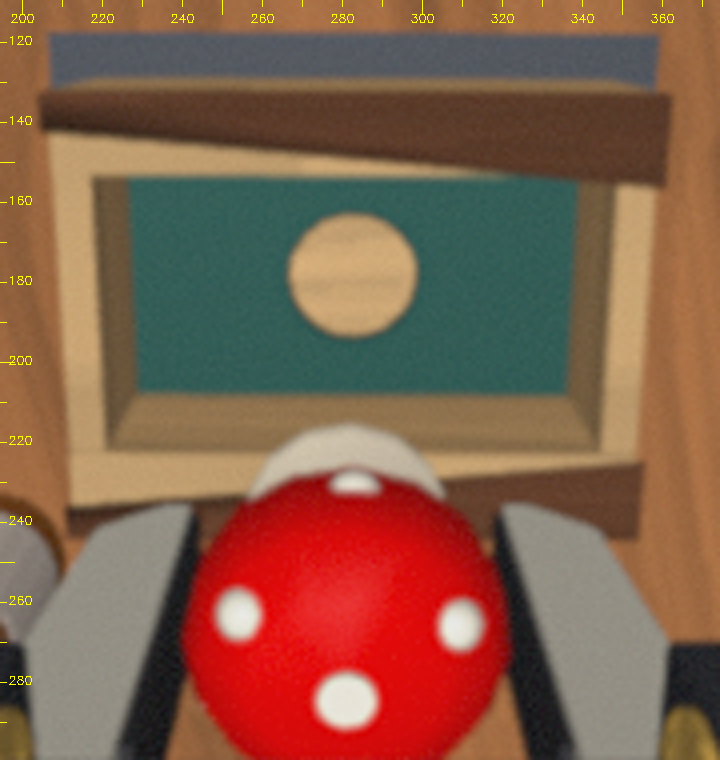

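```bash
python3 -m inch '[[[0.5,30,1.6,0,0,0],[0,45,0,0,0,0],[0,40,0,0,0,0],[0,30,0,0,0,0],[0,15,0,0,0,0],[0,0,0,0,0,0]]]'
python3 - <<'E'
from h import *
import pickle
from crop import crop
goto((.577,.040,.037),-12.4)
for n,a in(('wrist',(195,110,180,190,4)),('side',(215,150,110,110,6)),('scene',(250,190,100,90,7))):
    c=cam(n);crop(c['image'],*a,n+'3c.png');pickle.dump(c,open(n+'3.pkl','wb'))
E
```

```text
t: 6.65
tool_pos: [0.5765, 0.0407, 0.0679]
orientation: [-1.1, 1.369, -1.367]
force: [-1.0, -0.2, -1.0]
opening: 0.0433
tcp [0.5765 0.0407 0.0679] R z-head -12.48 yaxis [-0.0018  0.     -1.    ] t 6.65 F [-1.  -0.2 -1. ] open 43.3 q6 0.20
shift now axes [ 0.6 30.9  0.7]
 turn world z 0.1 deg => tool y -0.0014 rad
 turn world z 180.1 deg => tool y -3.1429 rad
 turn world z -179.9 deg => tool y 3.1402 rad
shift in target axes [ 0.6 30.9  0.6]  full turn rv tool [ 0.0018 -0.0014  0.0004]
```

View pics/wrist3c.png

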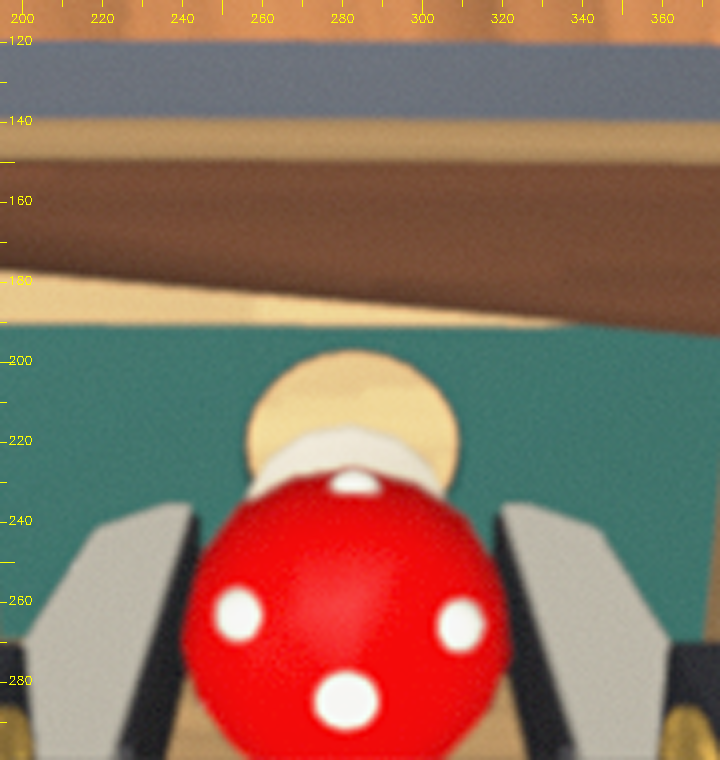

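View pics/side3c.png

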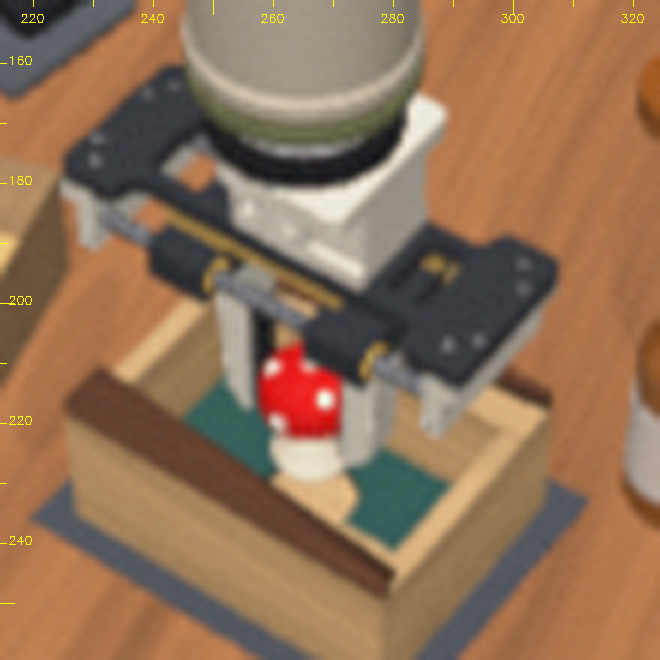

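View pics/scene3c.png

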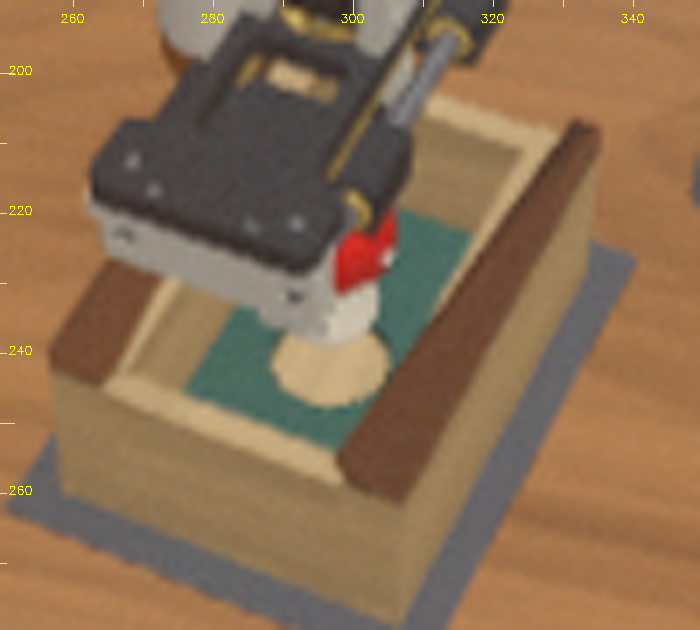

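```bash
python3 - <<'E'
from h import *
import pickle
from fit import un
c=pickle.load(open('wrist3.pkl','rb'))
bx=np.array([.9767,-.2147]);by=np.array([.2147,.9767]);s=monitor.read_state();T=s['tool_pos'][:2]
f=lambda p,z:(lambda w:np.round([(w-T)@bx*1000,(w-T)@by*1000],1))(back(c,un([p],195,110,4),z)[0,:2])
print('foot apex',f((347,424),.039),'nest top',f((353,350),.014),'L',f((247,440),.014),'R',f((459,440),.014))
print('wall top +y inner (39)',f((353,325),.014), f((200,322),.014),'rail top',f((353,162),.078))
print(c['cx'],c['cy'])
E
```

```text
foot apex [-1.4 13.1] nest top [-0.3 18.8] L [-20.    1.5] R [19.5  1.4]
wall top +y inner (39) [-0.3 23.5] [-28.   24.1] rail top [-0.6 60.1]
281.16806383646264 202.82548654748982
```

```bash
python3 - <<'E'
from h import *
import pickle
from fit import un
bx=np.array([.9767,-.2147]);by=np.array([.2147,.9767]);s=monitor.read_state();T=s['tool_pos']
def circ(z,r,n=72): 
    a=np.linspace(0,2*np.pi,n);return np.c_[T[0]+r*np.cos(a),T[1]+r*np.sin(a),np.full(n,z)]
for n,a in(('wrist',(195,110,4)),('side',(215,150,6)),('scene',(250,190,7))):
    c=pickle.load(open(n+'3.pkl','rb'))
    S=a[2]*2 if a[2]<6 else a[2]
    x0,y0={'wrist':(235,150),'side':(240,190),'scene':(285,205)}[n];w={'wrist':95,'side':50,'scene':35}[n];S=int(640/w)
    im=cv2.resize(c['image'][y0:y0+w,x0:x0+w],None,fx=S,fy=S,interpolation=cv2.INTER_CUBIC)
    nest=np.array([.577,.040])
    for z,r,col,o in((.039,.017,(255,0,0),None),(.077,.022,(255,255,0),None),(.014,.020,(255,0,255),nest)):
        P=circ(z,r)
        if o is not None:P[:,:2]+=o-T[:2]
        uv=((proj(c,P)-[x0,y0]+.5)*S).astype(int)
        cv2.polylines(im,[uv.reshape(-1,1,2)],False,col,1)
    cv2.imwrite('pics/o_%s.png'%n,im[:600])
E
```

View pics/o_wrist.png

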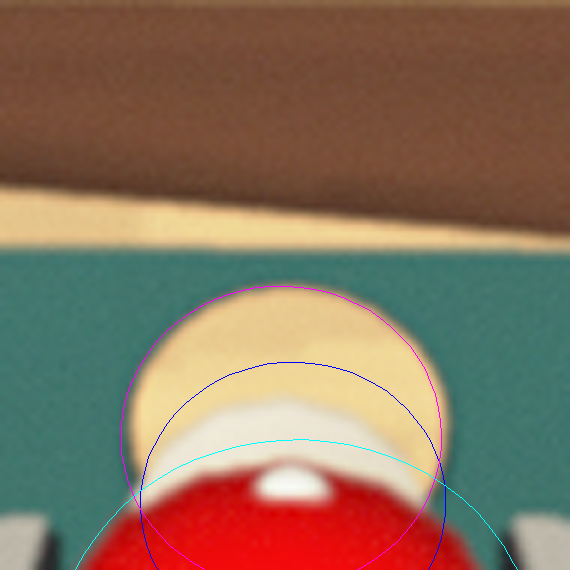

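View pics/o_side.png

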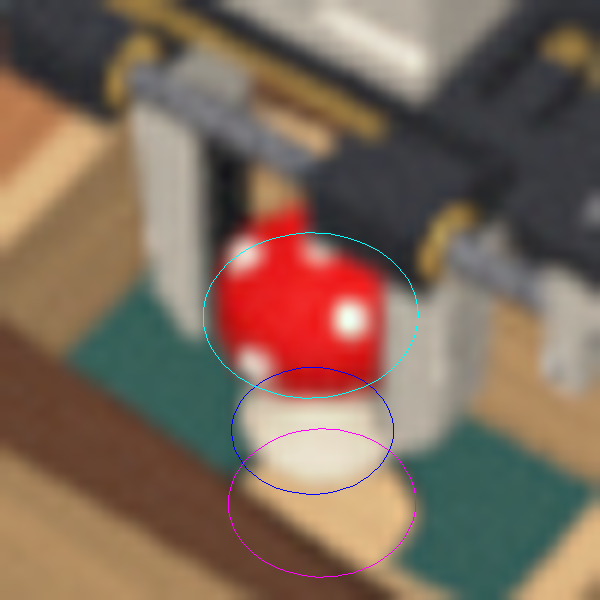

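View pics/o_scene.png

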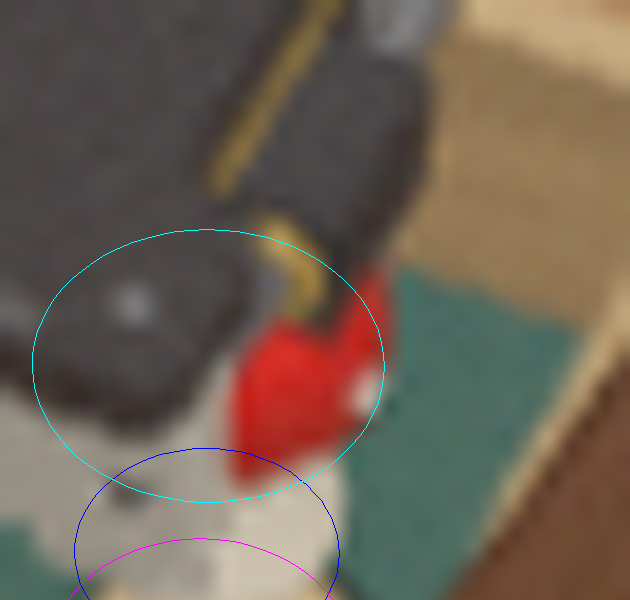

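```bash
python3 -m inch '[[[0.4,8,1,0,0,0],[0,8,0,0,0,0],[0,5,0,0,0,0],[0,3,0,0,0,0],[0,0,0,0,0,0]]]'
python3 -m inch '[[[0,2,0,0,0,0],[0,1.5,0,0,0,0],[0,1,0,0,0,0],[0,0,0,0,0,0]]]'
```

```text
t: 7.42
tool_pos: [0.5778, 0.0405, 0.0442]
orientation: [-1.099, 1.368, -1.367]
force: [-0.5, 0.3, -0.5]
opening: 0.043
t: 7.92
tool_pos: [0.578, 0.0405, 0.04]
orientation: [-1.099, 1.367, -1.367]
force: [0.0, 0.9, -2.0]
opening: 0.0437
```

```bash
python3 -m inch '[[[0,1,0,0,0,0],[0,1,0,0,0,0],[0,0.7,0,0,0,0],[0,0,0,0,0,0]]]'
python3 - <<'E'
from h import *
from crop import crop
c=cam('wrist');crop(c['image'],195,110,180,190,4,'w4.png');goto((.577,.04,.037))
E
```

```text
t: 8.43
tool_pos: [0.578, 0.0405, 0.0373]
orientation: [-1.099, 1.367, -1.367]
force: [-0.1, 0.7, -0.9]
opening: 0.044
tcp [0.5781 0.0405 0.0374] R z-head -12.43 yaxis [-1.e-04  0.e+00 -1.e+00] t 8.47 F [-0.3  0.2 -0.7] open 43.5 q6 0.20
shift now axes [ 0.7  0.4 -0.9]
```

View pics/w4.png

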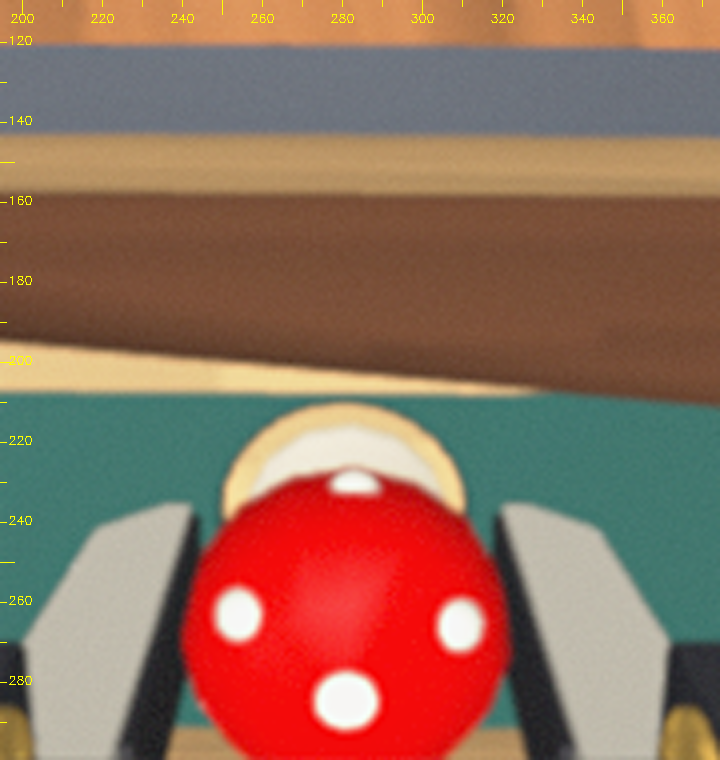

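The foot shows an even ring of nest around it, so it's centred in the hole. Next I release it.

```bash
python3 -m inch '[[[0,0.6,0,0,0,0],[0,0,0,0,0,0]]]'
python3 -m inch '[[[0,0,0,0,0,0],[0,0,0,0,0,0],[0,0,0,0,0,0],[0,0,0,0,0,0]]]' 62
python3 -m inch '[[[0,-20,0,0,0,0],[0,-40,0,0,0,0],[0,-55,0,0,0,0],[0,-50,0,0,0,0],[0,-30,0,0,0,0],[0,0,0,0,0,0]]]'
python3 - <<'E'
from h import *
from crop import crop
goto((.487,.317,.2),48.9)
import pickle
for n,a in(('wrist',(195,110,180,190,4)),('side',(215,150,110,110,6))):
    c=cam(n);crop(c['image'],*a,n+'5c.png');pickle.dump(c,open(n+'5.pkl','wb'))
E
```

```text
t: 8.72
tool_pos: [0.5781, 0.0405, 0.0368]
orientation: [-1.099, 1.367, -1.367]
force: [-0.5, -0.8, -0.6]
opening: 0.0434
t: 9.22
tool_pos: [0.5781, 0.0405, 0.0369]
orientation: [-1.099, 1.367, -1.367]
force: [0.6, -0.2, -0.2]
opening: 0.0622
t: 9.98
tool_pos: [0.5802, 0.0405, 0.2371]
orientation: [-1.092, 1.361, -1.37]
force: [0.5, -0.2, 0.1]
opening: 0.0623
tcp [0.5802 0.0405 0.2371] R z-head -12.43 yaxis [ 8.e-03 -1.e-04 -1.e+00] t 9.97 F [ 0.5 -0.2  0.1] open 62.3 q6 0.20
shift now axes [-249.9   36.3 -150.8]
 turn world z 61.3 deg => tool y -1.0705 rad
 turn world z -118.7 deg => tool y 2.0711 rad
shift in target axes [-252.    37.1  147.1]  full turn rv tool [-0.0079 -1.0704  0.0028]
```

View pics/side5c.png

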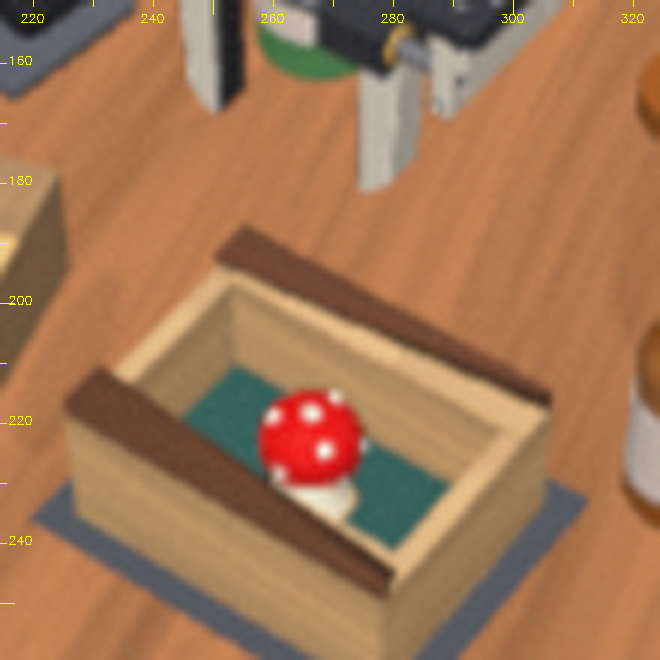

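View pics/wrist5c.png

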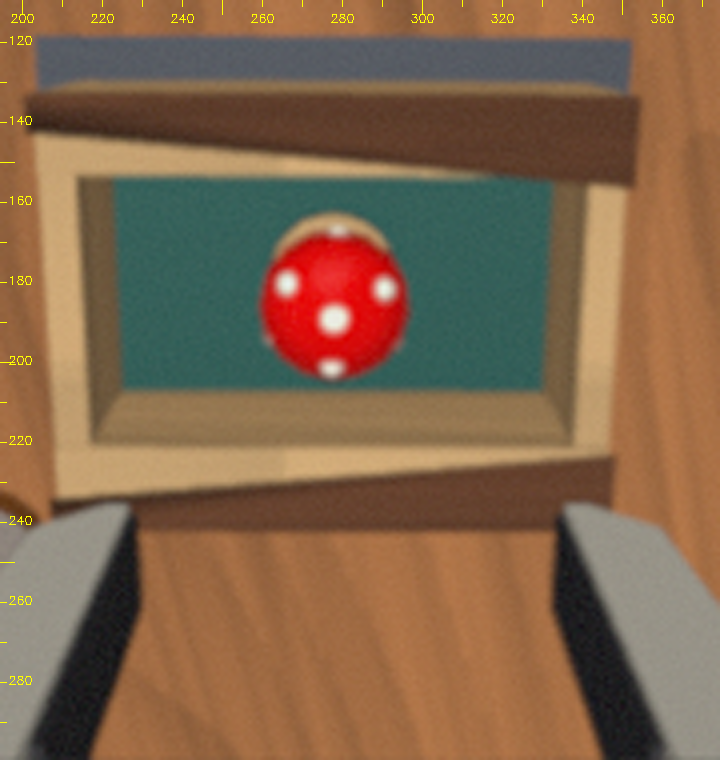

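```bash
python3 - <<'E'
from fit import *
c=pickle.load(open('wrist5.pkl','rb'))
o=[((-80,61,78),(27,97)),((80,61,78),(640,98)),((80,37,78),(635,187)),((80,-37,78),(613,457)),((80,-61,78),(611,530)),((-80,-61,78),(54,530)),((-80,-51,78),(54,499)),((-80,51,78),(30,131))]
x,r=fit([(c,[p for p,_ in o],un([u for _,u in o],195,110,4))],[.576,.04,-.216]);print(x.round(4),np.degrees(x[2]),r[0].round(1).tolist())
E
```

```text
[ 0.5784  0.0392 -0.2229] -12.773851134798594 [[-0.7, -0.7], [0.8, -0.2], [0.5, 0.7], [1.2, -0.9], [0.3, 0.5], [-0.2, 0.3], [-0.8, -0.1], [-0.8, 0.6]]
```

```bash
python3 -m inch '[[[-40,0,-25,0,0,0],[-48,0,-29,0,0,0],[-48,0,-29,0,0,0],[-48,0,-29,0,0,0],[-40,5,-25,0,0,0],[-26,5,-14,0,-0.1,0],[0,5,0,0,-0.16,0],[0,5,0,0,-0.16,0]]]' 62
python3 -m inch '[[[0,5,0,0,-0.16,0],[0,5,0,0,-0.16,0],[0,5,0,0,-0.16,0],[0,0,0,0,-0.16,0],[0,0,0,0,0,0],[0,0,0,0,0,0]]]' 45
python3 - <<'E'
from h import *
import pickle
from crop import crop
goto((.487,.317,.02),48.9)
c=cam('wrist');crop(c['image'],140,100,280,220,2.8,'w6.png');pickle.dump(c,open('w6.pkl','wb'))
E
```

```text
t: 11.08
tool_pos: [0.483, 0.3172, 0.2093]
orientation: [-1.305, 1.055, -1.053]
force: [0.3, 0.0, -0.1]
opening: 0.0621
t: 11.82
tool_pos: [0.484, 0.3169, 0.1958]
orientation: [-1.495, 0.573, -0.571]
force: [-0.3, 0.0, -0.3]
opening: 0.0448
tcp [0.484  0.3169 0.1958] R z-head 48.10 yaxis [-1.4e-03 -8.0e-04 -1.0e+00] t 11.82 F [-0.3  0.  -0.3] open 44.8 q6 -0.35
shift now axes [  2.3 175.8   2.4]
 turn world z 0.8 deg => tool y -0.0140 rad
 turn world z 180.8 deg => tool y -3.1556 rad
 turn world z -179.2 deg => tool y 3.1276 rad
shift in target axes [  2.2 175.8   2.1]  full turn rv tool [ 0.0015 -0.014  -0.0006]
```

View pics/w6.png

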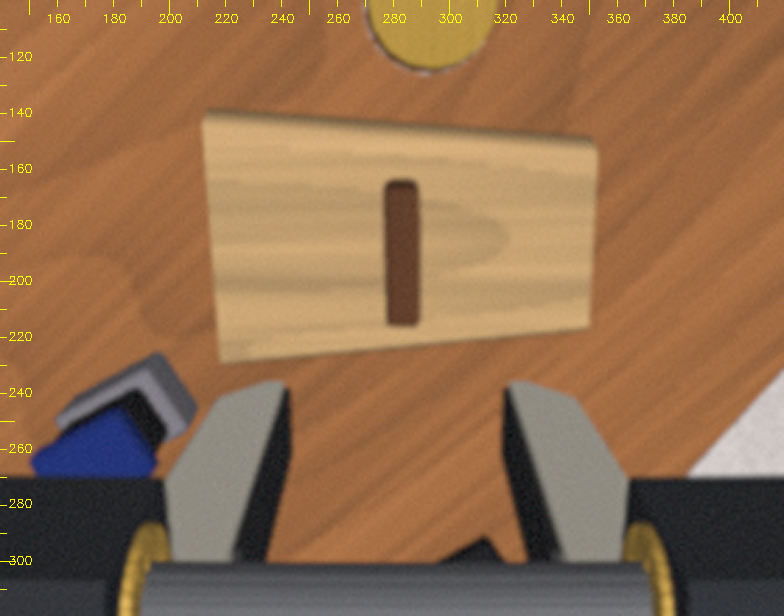

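```bash
python3 - <<'E'
from fit import *
c=pickle.load(open('w6.pkl','rb'))
o=[((-80,56.75,0),(203,110)),((-80,-56.75,0),(220,362)),((80,-42.75,0),(590,327)),((80,42.75,0),(595,137)),((-7,28,38),(384,180)),((7,28,38),(417,180)),((-7,-28,38),(387,326)),((7,-28,38),(420,326))]
x,r=fit([(c,[p for p,_ in o],un([u for _,u in o],140,100,2.8))],[.487,.317,.85]);print(x.round(4),np.degrees(x[2]),r[0].round(1).tolist())
goto((x[0],x[1],.0185),np.degrees(x[2]))
E
```

```text
[0.4868 0.3162 0.857 ] 49.102810209083344 [[1.0, -1.9], [2.1, -0.1], [-2.4, -0.2], [-1.0, -1.8], [-0.6, 1.9], [0.9, 1.7], [-0.5, 0.1], [0.3, -0.2]]
tcp [0.4841 0.317  0.1961] R z-head 48.13 yaxis [-1.1e-03 -5.0e-04 -1.0e+00] t 11.88 F [-0.6  0.8 -0.7] open 45.0 q6 -0.35
shift now axes [  2.6 177.6   1.4]
 turn world z 1.0 deg => tool y -0.0170 rad
 turn world z 181.0 deg => tool y -3.1585 rad
 turn world z -179.0 deg => tool y 3.1246 rad
shift in target axes [  2.5 177.6   1.2]  full turn rv tool [ 0.0011 -0.017  -0.0004]
```

```bash
python3 -m inch '[[[2.4,40,1.3,0,-0.016,0],[0,45,0,0,0,0],[0,40,0,0,0,0],[0,30,0,0,0,0],[0,12,0,0,0,0],[0,6,0,0,0,0],[0,0,0,0,0,0]]]' 45
python3 - <<'E'
from h import *
from crop import crop
goto((.4868,.3164,.0205),49)
c=cam('wrist');crop(c['image'],140,100,280,220,2.8,'w7.png')
E
```

```text
t: 12.75
tool_pos: [0.4877, 0.3169, 0.0247]
orientation: [-1.497, 0.557, -0.558]
force: [0.8, 0.2, 0.3]
opening: 0.0448
tcp [0.4877 0.3169 0.0247] R z-head 49.19 yaxis [ 1.e-03  6.e-04 -1.e+00] t 12.75 F [0.8 0.2 0.3] open 44.8 q6 -0.37
shift now axes [-0.4  4.2 -0.9]
 turn world z -0.2 deg => tool y 0.0034 rad
 turn world z 179.8 deg => tool y -3.1382 rad
 turn world z -180.2 deg => tool y 3.1450 rad
shift in target axes [-0.4  4.2 -0.9]  full turn rv tool [-0.0011  0.0034  0.0004]
```

View pics/w7.png

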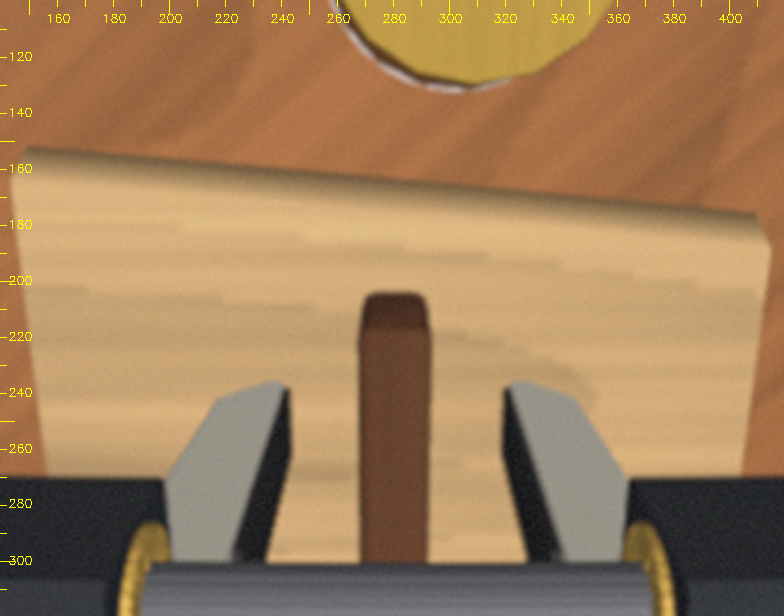

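The jaws straddle the pull symmetrically and parallel to it. I go down a little further, then grip at 35 N.

```bash
python3 -m inch '[[[0,3.5,-0.5,0,0,0],[0,0,0,0,0,0]]]' 45 35
python3 -m inch '[[[0,0,0,0,0,0],[0,0,0,0,0,0],[0,0,0,0,0,0],[0,0,0,0,0,0],[0,0,0,0,0,0],[0,0,0,0,0,0]]]' 8 35
python3 -m inch '[[[0,-10,0,0,0,0],[0,-20,0,0,0,0],[0,-40,0,0,0,0],[0,-50,0,0,0,0],[0,-50,0,0,0,0],[0,-40,0,0,0,0],[0,-20,0,0,0,0],[0,0,0,0,0,0]]]'
python3 - <<'E'
from h import *
b=np.array([.578,.0395]);yaw=np.radians(-12.6);x=np.array([np.cos(yaw),np.sin(yaw)])
t=b-.1*x;print(t)
goto((t[0],t[1],.26),-12.6)
E
```

```text
t: 13.05
tool_pos: [0.487, 0.3162, 0.0207]
orientation: [-1.498, 0.557, -0.557]
force: [-0.5, 0.2, 0.4]
opening: 0.045
t: 13.8
tool_pos: [0.4868, 0.3162, 0.0204]
orientation: [-1.498, 0.557, -0.557]
force: [0.1, 0.7, 0.7]
opening: 0.0137
t: 14.8
tool_pos: [0.4875, 0.3166, 0.2523]
orientation: [-1.496, 0.555, -0.559]
force: [0.1, 0.4, -2.1]
opening: 0.0141
[0.48040832 0.06131432]
tcp [0.4875 0.3166 0.2523] R z-head 49.22 yaxis [ 0.0031  0.0016 -1.    ] t 14.8 F [ 0.1  0.4 -2.1] open 14.1 q6 -0.37
shift now axes [ 161.3   -8.1 -197.9]
 turn world z -61.8 deg => tool y 1.0790 rad
 turn world z 118.2 deg => tool y -2.0626 rad
shift in target axes [250.7  -7.7  48.7]  full turn rv tool [-3.6000e-03  1.0789e+00 -6.0000e-04]
```

```bash
python3 -m inch '[[[0,0,0,0,0.154,0],[0,0,0,0,0.154,0],[0,0,0,0,0.154,0],[0,0,0,0,0.154,0],[0,0,0,0,0.154,0],[0,0,0,0,0.154,0],[0,0,0,0,0.154,0],[0,0,0,0,0,0]]]'
python3 -m inch '[[[35,0,7,0,0,0],[45,0,9,0,0,0],[45,0,9,0,0,0],[45,0,9,0,0,0],[45,0,9,0,0,0],[35,0,6,0,0,0],[0,0,0,0,0,0],[0,0,0,0,0,0]]]'
python3 - <<'E'
from h import *
import pickle
from crop import crop
goto((.4804,.0613,.12),-12.6)
c=cam('wrist');save(c,'w8.png');pickle.dump(c,open('w8.pkl','wb'))
c=cam('side');save(c,'d8.png')
E
```

```text
t: 15.8
tool_pos: [0.4858, 0.3156, 0.2477]
orientation: [-1.102, 1.37, -1.368]
force: [-0.7, -0.3, -2.4]
opening: 0.0137
t: 16.8
tool_pos: [0.48, 0.0618, 0.2495]
orientation: [-1.099, 1.369, -1.367]
force: [0.2, -0.4, -0.8]
opening: 0.014
tcp [0.48   0.0618 0.2495] R z-head -12.46 yaxis [-1.2e-03  4.0e-04 -1.0e+00] t 16.8 F [ 0.2 -0.4 -0.8] open 14.0 q6 0.24
shift now axes [  0.5 129.5   0.7]
 turn world z -0.1 deg => tool y 0.0025 rad
 turn world z 179.9 deg => tool y -3.1391 rad
 turn world z -180.1 deg => tool y 3.1441 rad
shift in target axes [  0.4 129.5   0.5]  full turn rv tool [ 0.0013  0.0025 -0.0002]
```

View pics/w8.png

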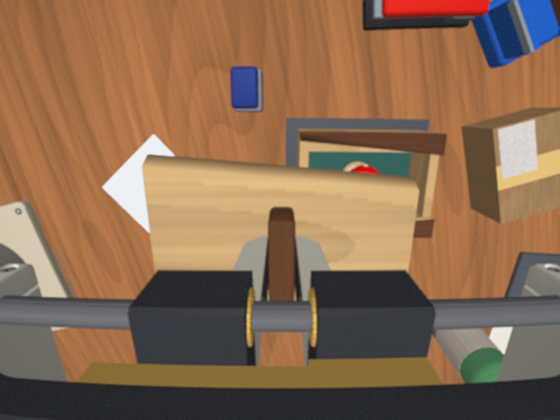

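View pics/d8.png

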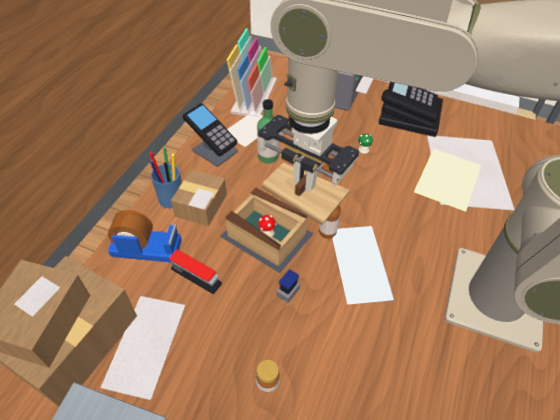

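```bash
python3 - <<'E'
from fit import *
from crop import crop
c=pickle.load(open('w8.pkl','rb'));crop(c['image'],135,140,300,140,2.6,'w8c.png')
s=monitor.read_state();T=s['tool_pos'];z=T[2]-.0204;h=np.radians(-12.46)
def W(P):
    P=np.array(P,float)/1000;k,q=np.cos(h),np.sin(h);return np.c_[k*P[:,0]-q*P[:,1]+T[0],q*P[:,0]+k*P[:,1]+T[1],P[:,2]+z]
u=proj(c,W([(-80,56.75,0),(-80,51,10),(80,42.75,0),(80,37,10),(-7,28,38),(7,28,38)]))
print(u.round(1).tolist()); print(((u-[135,140]+.5)*2.6).round(0).tolist())
E
```

```text
[[145.9, 150.7], [139.5, 163.0], [412.3, 173.9], [418.2, 186.9], [266.1, 217.7], [294.6, 217.6]]
[[30.0, 29.0], [13.0, 61.0], [722.0, 89.0], [738.0, 123.0], [342.0, 203.0], [416.0, 203.0]]
```

View pics/w8c.png

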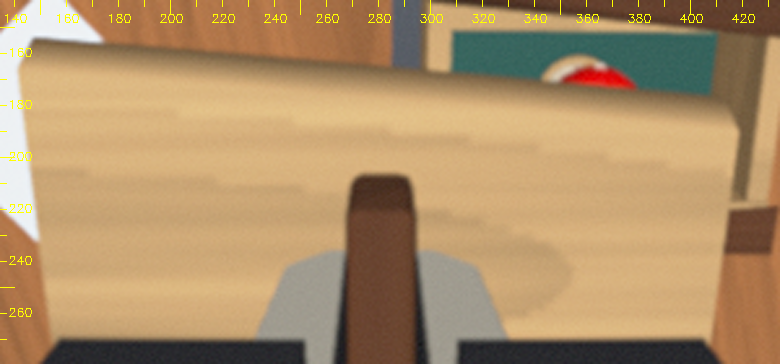

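```bash
python3 -m inch '[[[-0.5,20,0,0,0,0],[0,35,0,0,0,0],[0,35,0,0,0,0],[0,30,0,0,0,0],[0,18,0,0,0,0],[0,8,0,0,0,0],[0,0,0,0,0,0],[0,0,0,0,0,0]]]'
python3 - <<'E'
from h import *
import pickle
from crop import crop
goto((.4804,.0623,.0884),-12.6)
c=cam('wrist');save(c,'w9.png');pickle.dump(c,open('w9.pkl','wb'))
c=cam('side');crop(c['image'],215,150,140,110,5.5,'d9.png')
c=cam('scene');crop(c['image'],230,150,120,110,5.5,'s9.png')
E
```

```text
t: 17.9
tool_pos: [0.4814, 0.0621, 0.1056]
orientation: [-1.096, 1.367, -1.369]
force: [-0.7, -1.2, -1.2]
opening: 0.0139
tcp [0.4814 0.0621 0.1056] R z-head -12.54 yaxis [ 2.1e-03  1.0e-04 -1.0e+00] t 17.9 F [-0.7 -1.2 -1.2] open 13.9 q6 0.24
shift now axes [-0.  17.2 -1. ]
 turn world z -0.1 deg => tool y 0.0010 rad
 turn world z 179.9 deg => tool y -3.1406 rad
 turn world z -180.1 deg => tool y 3.1426 rad
shift in target axes [-0.  17.2 -1. ]  full turn rv tool [-0.002   0.001  -0.0005]
```

View pics/w9.png

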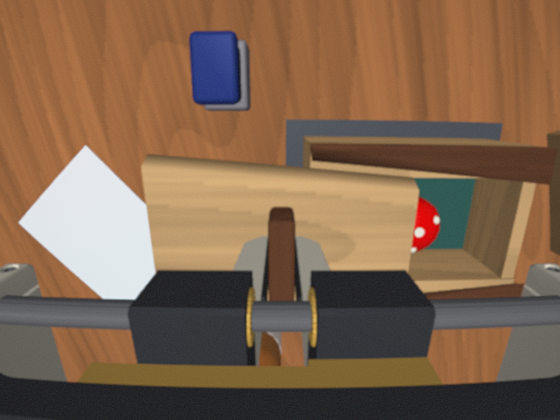

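View pics/d9.png

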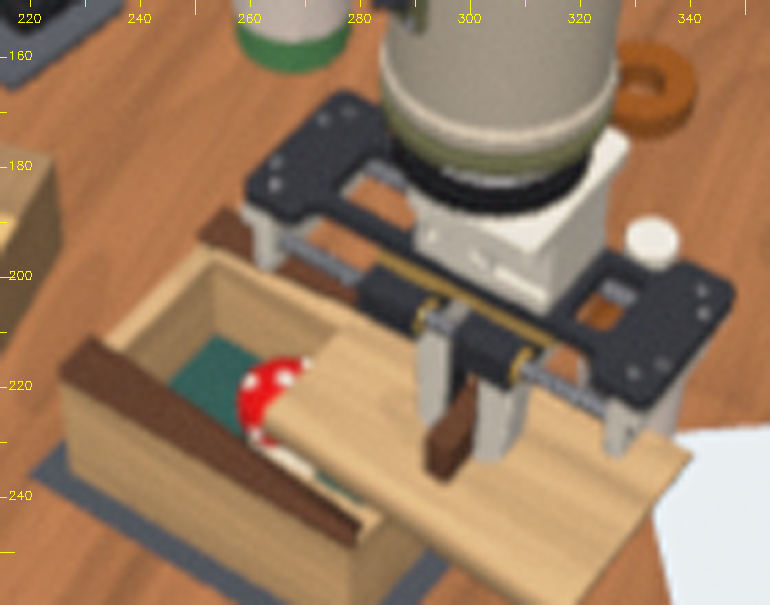

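View pics/s9.png

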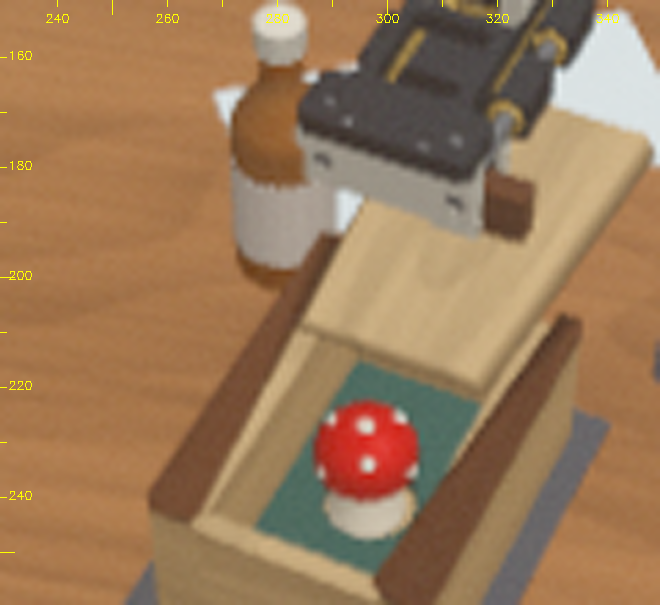

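```bash
python3 -m inch '[[[0,5,-0.5,0,0,0],[0,5,0,0,0,0],[0,3,0,0,0,0],[0,2,0,0,0,0],[0,0,0,0,0,0]]]'
python3 - <<'E'
from h import *
import pickle
from crop import crop
goto((.4804,.0623,.0884),-12.6)
c=cam('wrist');crop(c['image'],130,110,300,170,2.6,'w10.png');pickle.dump(c,open('w10.pkl','wb'))
c=cam('scene');crop(c['image'],230,150,120,110,5.5,'s10.png')
E
```

```text
t: 18.68
tool_pos: [0.4798, 0.0621, 0.0891]
orientation: [-1.098, 1.369, -1.369]
force: [-0.7, -0.1, -1.6]
opening: 0.0138
tcp [0.4798 0.0621 0.0891] R z-head -12.55 yaxis [-4.e-04 -0.e+00 -1.e+00] t 18.68 F [-0.7 -0.1 -1.6] open 13.8 q6 0.24
shift now axes [-0.4  0.7  0.6]
 turn world z -0.1 deg => tool y 0.0009 rad
 turn world z 179.9 deg => tool y -3.1407 rad
 turn world z -180.1 deg => tool y 3.1425 rad
shift in target axes [-0.4  0.7  0.6]  full turn rv tool [0.0004 0.0009 0.0001]
```

View pics/w10.png

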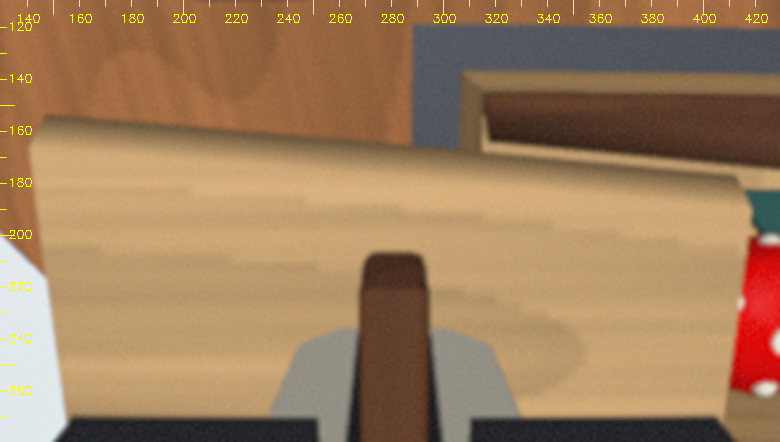

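View pics/s10.png

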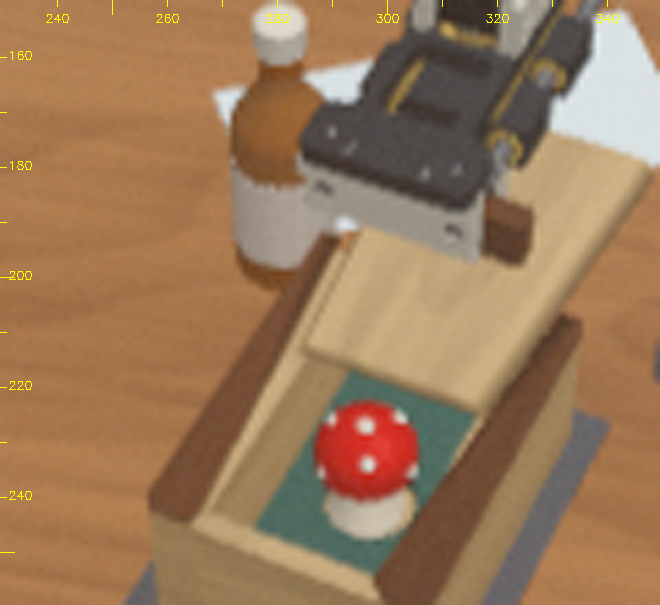

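```bash
python3 -m inch '[[[0,0.7,0,0,0,0],[0,0,4,0,0,0],[0,0,6,0,0,0],[0,0,6,0,0,0],[0,0,6,0,0,0],[0,0,4,0,0,0],[0,0,0,0,0,0]]]'
python3 - <<'E'
from h import *
import pickle
from crop import crop
goto((.578,.0405,.0884),-12.6)
c=cam('wrist');crop(c['image'],130,110,300,170,2.6,'w11.png')
E
```

```text
t: 19.65
tool_pos: [0.5055, 0.0564, 0.0886]
orientation: [-1.098, 1.369, -1.369]
force: [-1.1, 0.2, -2.3]
opening: 0.0138
tcp [0.5055 0.0564 0.0886] R z-head -12.56 yaxis [-1.e-04  0.e+00 -1.e+00] t 19.65 F [-1.1  0.2 -2.3] open 13.8 q6 0.23
shift now axes [-0.3  0.2 74.2]
 turn world z -0.0 deg => tool y 0.0008 rad
 turn world z 180.0 deg => tool y -3.1408 rad
 turn world z -180.0 deg => tool y 3.1424 rad
shift in target axes [-0.3  0.2 74.2]  full turn rv tool [0.0001 0.0008 0.    ]
```

View pics/w11.png

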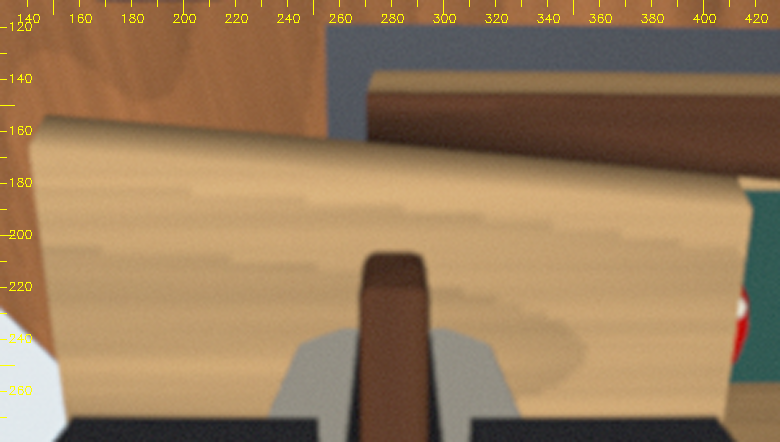

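```bash
python3 -m inch '[[[0,0,4,0,0,0],[0,0,6,0,0,0],[0,0,6,0,0,0],[0,0.5,4,0,0,0],[0,0.3,0,0,0,0],[0,0,0,0,0,0]]]'
python3 - <<'E'
from h import *
goto((.578,.0405,.0884),-12.6)
E
```

```text
t: 20.45
tool_pos: [0.5254, 0.052, 0.0884]
orientation: [-1.097, 1.368, -1.369]
force: [0.8, -0.8, 2.2]
opening: 0.0139
tcp [0.5254 0.052  0.0884] R z-head -12.55 yaxis [ 1.2e-03 -1.0e-04 -1.0e+00] t 20.45 F [ 0.8 -0.8  2.2] open 13.9 q6 0.22
shift now axes [-0.2  0.  53.9]
 turn world z -0.1 deg => tool y 0.0009 rad
 turn world z 179.9 deg => tool y -3.1407 rad
 turn world z -180.1 deg => tool y 3.1425 rad
shift in target axes [-0.2 -0.  53.9]  full turn rv tool [-0.0012  0.0009 -0.0002]
```

```bash
python3 -m inch '[[[0,0,0,0,0,0],[0,0,0,0,0,0],[0,0,0,0,0,0],[0,-0.6,0,0,0,0]]]' 30
python3 -m inch '[[[0,0,4,0,0,0],[0,0,5,0,0,0],[0,0,5,0,0,0],[0,0,5,0,0,0],[0,0,5,0,0,0],[0,0,5,0,0,0],[0,0,4,0,0,0],[0,0,0,0,0,0]]]'
python3 - <<'E'
from h import *
from crop import crop
goto((.578,.0405,.0884),-12.6)
c=cam('wrist');crop(c['image'],130,110,300,170,2.6,'w12.png')
c=cam('scene');crop(c['image'],230,150,120,110,5.5,'s12.png')
E
```

```text
t: 20.95
tool_pos: [0.5247, 0.0521, 0.0883]
orientation: [-1.098, 1.369, -1.368]
force: [-0.3, -0.7, -0.0]
opening: 0.0298
t: 21.95
tool_pos: [0.5574, 0.0448, 0.0885]
orientation: [-1.097, 1.369, -1.369]
force: [-0.8, -0.1, 0.1]
opening: 0.03
tcp [0.5574 0.0448 0.0885] R z-head -12.56 yaxis [ 3.e-04 -0.e+00 -1.e+00] t 21.95 F [-0.8 -0.1  0.1] open 30.0 q6 0.21
shift now axes [-0.2  0.1 21.1]
 turn world z -0.0 deg => tool y 0.0008 rad
 turn world z 180.0 deg => tool y -3.1408 rad
 turn world z -180.0 deg => tool y 3.1424 rad
shift in target axes [-0.3  0.1 21.1]  full turn rv tool [-0.0003  0.0008 -0.    ]
```

View pics/w12.png

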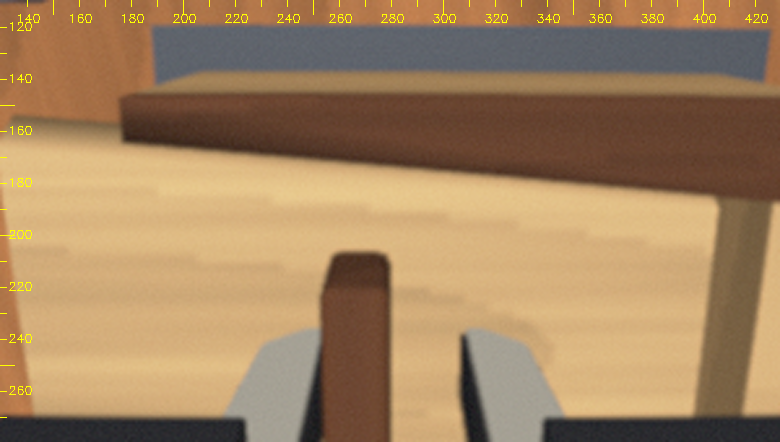

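View pics/s12.png

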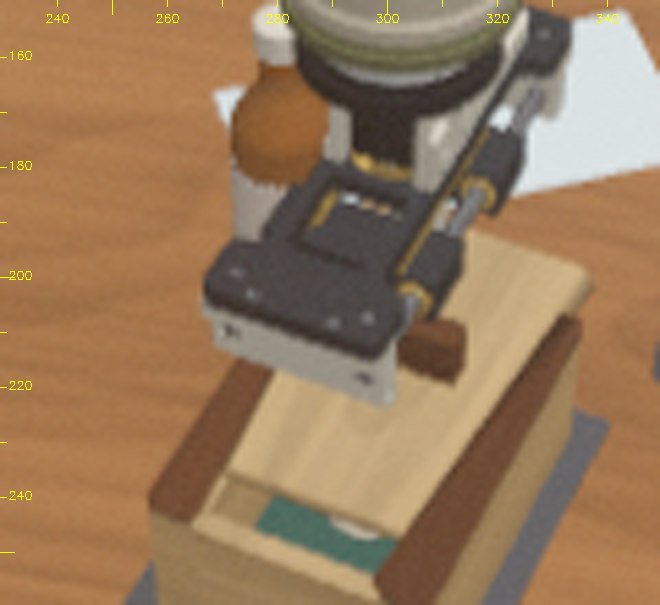

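```bash
python3 -m inch '[[[0,0,4,0,0,0],[0,0,5,0,0,0],[0,0,5,0,0,0],[0,0,4,0,0,0],[0,0,2,0,0,0],[0,0,0,0,0,0]]]'
python3 -m inch '[[[0,0,2,0,0,0],[0,0,2,0,0,0],[0,0,1,0,0,0],[0,0,0,0,0,0]]]'
```

```text
t: 22.8
tool_pos: [0.5767, 0.0405, 0.0884]
orientation: [-1.097, 1.369, -1.369]
force: [-1.2, -0.0, 0.1]
opening: 0.0297
t: 23.3
tool_pos: [0.5816, 0.0395, 0.0885]
orientation: [-1.097, 1.369, -1.369]
force: [-0.2, -0.5, -0.3]
opening: 0.0303
```

```bash
python3 -m inch '[[[0,0,1,0,0,0],[0,0,1,0,0,0],[0,0,0,0,0,0]]]'
python3 -m inch '[[[0,0,1,0,0,0],[0,0,0,0,0,0]]]'
python3 - <<'E'
from h import *
from crop import crop
goto((.578,.0405,.0884),-12.6)
c=cam('scene');crop(c['image'],230,150,120,110,5.5,'s13.png')
E
```

```text
t: 23.68
tool_pos: [0.5835, 0.039, 0.0884]
orientation: [-1.097, 1.369, -1.369]
force: [-0.1, -1.1, -0.7]
opening: 0.03
t: 23.92
tool_pos: [0.5844, 0.0388, 0.0884]
orientation: [-1.098, 1.369, -1.369]
force: [-0.2, 0.5, -0.1]
opening: 0.0299
tcp [0.5844 0.0388 0.0884] R z-head -12.55 yaxis [ 0. -0. -1.] t 23.93 F [-0.2  0.5 -0.1] open 29.9 q6 0.20
shift now axes [-0.2  0.  -6.6]
 turn world z -0.1 deg => tool y 0.0009 rad
 turn world z 179.9 deg => tool y -3.1407 rad
 turn world z -180.1 deg => tool y 3.1425 rad
shift in target axes [-0.2  0.  -6.6]  full turn rv tool [-0.      0.0009  0.    ]
```

View pics/s13.png

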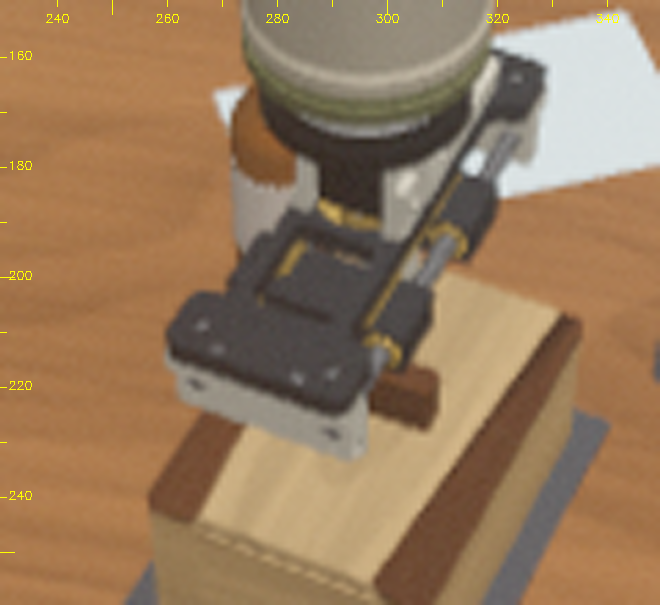

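```bash
python3 -m inch '[[[0,0,0.7,0,0,0],[0,0,0.7,0,0,0],[0,0,0,0,0,0]]]'
python3 -m inch '[[[0,0,0.7,0,0,0],[0,0,0,0,0,0]]]'
```

```text
t: 24.35
tool_pos: [0.5854, 0.0386, 0.0884]
orientation: [-1.098, 1.369, -1.368]
force: [-2.2, 1.1, 1.8]
opening: 0.0297
t: 24.6
tool_pos: [0.5855, 0.0386, 0.0882]
orientation: [-1.099, 1.37, -1.368]
force: [-6.3, 1.1, 3.1]
opening: 0.0303
```

```bash
python3 -m inch '[[[0,0,0.7,0,0,0],[0,0,0,0,0,0]]]'
python3 -m inch '[[[0,0,0.6,0,0,0],[0,0,0,0,0,0]]]'
```

```text
t: 24.85
tool_pos: [0.5856, 0.0386, 0.0881]
orientation: [-1.1, 1.371, -1.367]
force: [-9.3, 1.8, 5.8]
opening: 0.0299
t: 25.1
tool_pos: [0.5856, 0.0386, 0.088]
orientation: [-1.101, 1.372, -1.366]
force: [-11.5, 2.6, 7.0]
opening: 0.0303
```

```bash
python3 -m inch '[[[0,0,0.7,0,0,0],[0,0,0,0,0,0]]]'
python3 -m inch '[[[0,0,0.7,0,0,0],[0,0,0,0,0,0],[0,0,0,0,0,0]]]'
python3 - <<'E'
from h import *
from crop import crop
goto((.578,.0405,.0884),-12.6)
c=cam('wrist');crop(c['image'],110,110,330,170,2.4,'w14.png')
E
```

```text
t: 25.35
tool_pos: [0.5857, 0.0385, 0.0878]
orientation: [-1.102, 1.373, -1.366]
force: [-13.5, 2.8, 8.0]
opening: 0.0304
t: 25.72
tool_pos: [0.5857, 0.0385, 0.0877]
orientation: [-1.103, 1.374, -1.365]
force: [-17.4, 2.4, 10.4]
opening: 0.0301
tcp [0.5857 0.0385 0.0877] R z-head -12.52 yaxis [-7.3e-03  9.0e-04 -1.0e+00] t 25.73 F [-17.4   2.4  10.4] open 30.1 q6 0.20
shift now axes [-0.2 -0.6 -8. ]
 turn world z -0.1 deg => tool y 0.0014 rad
 turn world z 179.9 deg => tool y -3.1402 rad
 turn world z -180.1 deg => tool y 3.1430 rad
shift in target axes [-0.2 -0.7 -8. ]  full turn rv tool [0.0073 0.0014 0.0007]
```

View pics/w14.png

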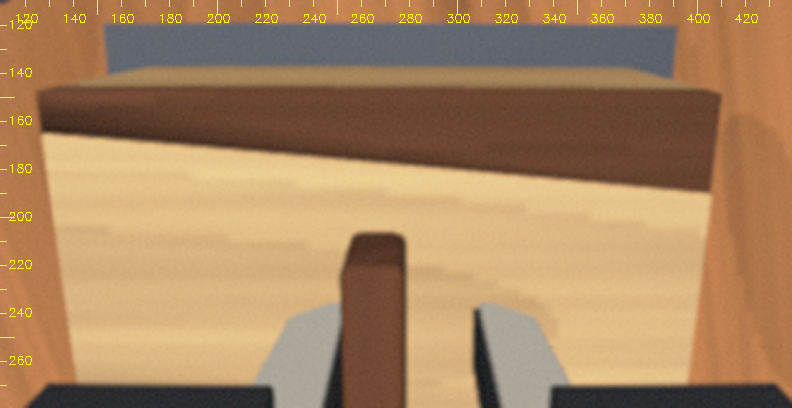

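Wedged with about 17.5 N of push, and the ends look flush. I back off to clear the pull, lift away and check.

```bash
python3 -m inch '[[[0,0,-2,0,0,0],[0,0,-3,0,0,0],[0,0,-3,0,0,0],[0,0,-3,0,0,0],[0,0,0,0,0,0]]]'
python3 -m inch '[[[0,-10,0,0,0,0],[0,-30,0,0,0,0],[0,-45,0,0,0,0],[0,-45,0,0,0,0],[0,-25,0,0,0,0],[0,0,0,0,0,0],[0,0,0,0,0,0]]]'
python3 - <<'E'
from h import *
from crop import crop
import pickle
goto((.578,.0405,.2),-12.6)
for n,a in(('wrist',(195,110,180,190,3)),('side',(215,150,110,110,5)),('scene',(240,190,110,100,6))):
    c=cam(n);crop(c['image'],*a,n+'15c.png');pickle.dump(c,open(n+'15.pkl','wb'))
E
```

```text
t: 26.4
tool_pos: [0.5783, 0.0402, 0.0885]
orientation: [-1.097, 1.368, -1.369]
force: [-0.2, 0.5, -0.4]
opening: 0.0299
t: 27.28
tool_pos: [0.5779, 0.0402, 0.2422]
orientation: [-1.099, 1.37, -1.368]
force: [-0.6, 0.9, 0.1]
opening: 0.0297
tcp [0.5779 0.0402 0.2422] R z-head -12.55 yaxis [-0.0014 -0.     -1.    ] t 27.27 F [-0.6  0.9  0.1] open 29.7 q6 0.20
shift now axes [-0.4 42.2  0.1]
 turn world z -0.1 deg => tool y 0.0009 rad
 turn world z 179.9 deg => tool y -3.1407 rad
 turn world z -180.1 deg => tool y 3.1425 rad
shift in target axes [-0.4 42.2  0.1]  full turn rv tool [0.0013 0.0009 0.0003]
```

View pics/wrist15c.png

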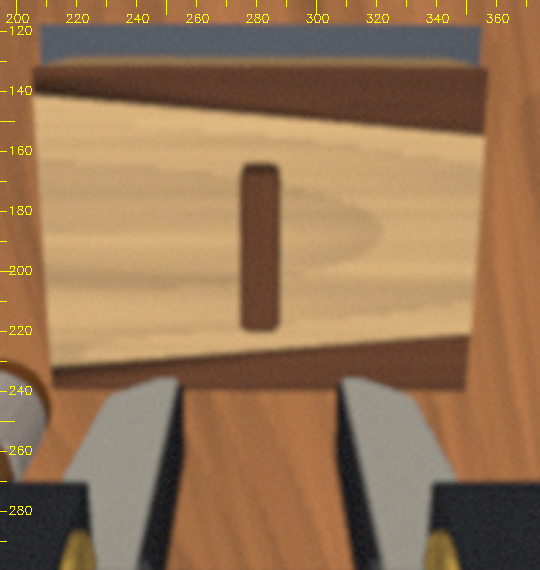

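View pics/side15c.png

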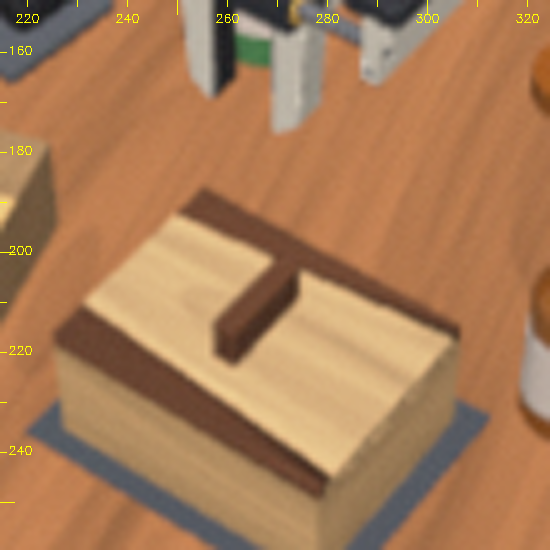

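View pics/scene15c.png

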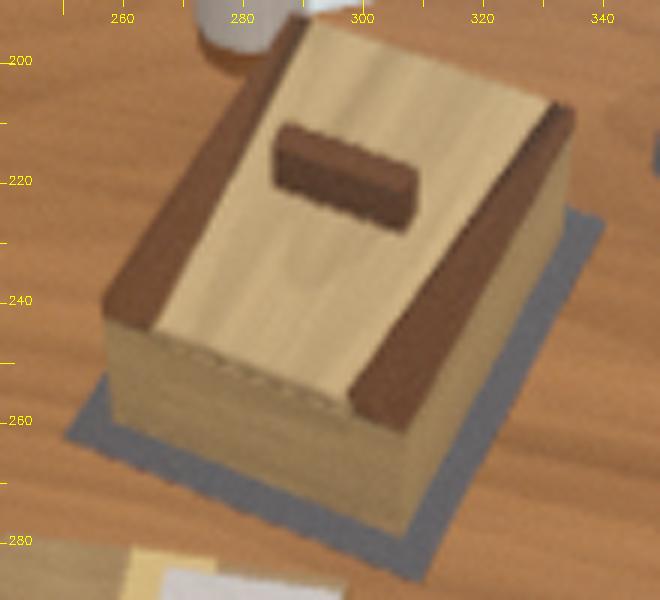

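```bash
python3 -c "
from h import *
c=cam('scene');save(c,'final.png')
print(robot.close_job())"
```

```text
the job is handed in; nothing more can be done
None
```

View pics/final.png

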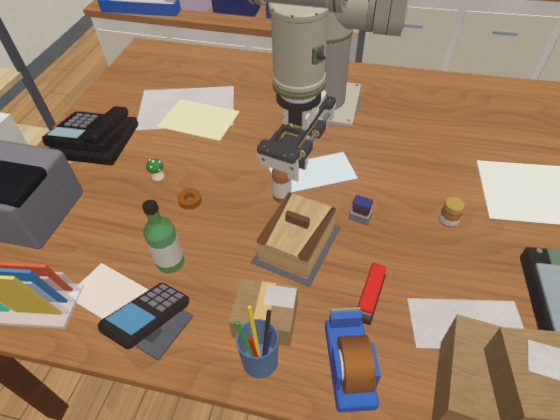

